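Pack the pliers and hasp the tool case

ROBOT

A 6-joint arm with a two-finger parallel gripper is mounted at the origin on the work surface. World frame = base frame: x ahead of the robot, y to its left, z up, the work surface at z = 0. Lengths are in m, angles in degrees, forces in N, time in s.
With the tool pointing down it reaches from about 0.375 to 0.9 m from the base axis. Payload 3.1 kg.
Tool frame: the origin (TCP) lies on the centre line of the jaws, within the pads' length; the fingertips stand 8 mm ahead of it and the grasp point (between the pads) lies 11 mm behind it; y points along the fingers, x is the direction in which the jaws open and shut, and the axes are right-handed (so a half turn about y gives the same grasp; the last joint's range is limited). The gripper opens to 87 mm and grips with 3 to 60 N. Pads are 19 mm wide; open, the fingers measure 117 mm over their backs; the gripper's body (75 mm by 190 mm) begins 51 mm behind the grasp point.
Start: joints at [-82.42, 30.224, 82.088, -0, 67.689, -10.227], TCP at [0.191, -0.595, 0.231] pointing down, gripper open.
Joint ranges: [-176.69, 176.69], [-43.24, 126.21], [12.49, 139.97], [-82, 262], [0, 151.66], [-163.58, 163.58]. Speed limits (degrees/s): [159.86, 159.86, 180, 180, 180, 180].

INTERFACE

Orientations are given as a 3x3 rotation matrix whose columns are the frame's x, y, z axes.
In Python, from rig import read_state, imaging, job, spotter gives the robot as it stands.
- The arm moves only by the tool apply_moves, never from a script. Its argument "steps" is a list of rows, each an object of numbers: "x", "y", "z": the shift along the world's x, y, z in mm; "spin": the turn about the world's z in rad. In form: [{"x": .., "y": .., "z": .., "spin": ..}, ...]. A call has 1 to 12 rows; each row shifts and turns the pose as measured when the row begins; what a row does not reach is not made up. A row lasts 1/10 s, in which the tool goes at most 50 mm and 8.59 degrees, less where a joint would pass 70% of its speed; a pose out of reach is approached as far as the arm can. A call is refused whole if a number of a shift passes 50 or a number of a turn 0.15, either way. A call with a gripper value outside its range is refused whole. "grip" is the finger opening in mm, from 0 to 87, set as the call begins (left out, the last holds). The fingers move at their own pace and stop on an object; the grip force is fixed at half the most. Time passes only in rows, so rows that do not move let the fingers close. It gives the time, the measured TCP pose, the force and the opening at its end, in the units of the state.
- read_state(): the state, without advancing time (a new reading comes with each control period).
- imaging.capture(name): name is "scene" or "top"; returns the picture (420x560x3 uint8, red, green, blue); there is no depth.
- imaging.camera_params(name): a dict with "fov_y" (degrees; the focal length in pixels is half the picture's height over the tangent of half this angle, whatever the lens; pixels are square), "cx", "cy" (the principal point, pixels), "R" (3x3) and "t" (3): a world point X has camera coordinates R X + t. Camera axes: x right, y down, z forward; pixel columns grow to the right and rows downward; lengths in m; the calibration is good to about 2 mm. A picture is of the moment at which its call begins. camera_params takes no time and is no camera call.
- job.hand_in(): hands the job in, once; it reports no verdict.
Trained networks look in the newest picture that a camera, given by its name, has taken for a name from the list of things; names that differ only in an ending like _2 or _b are one class to them, and where a whole thing is asked for, a point or a joint stands for the part that bears it (a point fixed in the world has none). Each returns a list of dicts, best first, with "score" (0 to 1); they miss things now and then, are a little off and sometimes report something else, mostly with a low value. They report only what shows in the picture. A call takes as long as a camera call. They do not tell look-alikes from the thing itself.
- spotter.cut_out(name, camera): "mask" (420x560 bool, what is visible of it) and "rect" ([left, top, width, height] in pixels, round what is visible of it).
The state is a dict: "time_s": time; "joint_positions": joint angles; "qvel": joint speeds; "tau": joint torques, N m; "position": TCP position; "tcp_rot": TCP orientation; "force": force on the tool from outside, world axes, zero at the start; "moment": the same for the moment, N m; "opening": opening from 0.0 (shut) to 1.0 (fully open).
Only numpy, scipy, OpenCV 4.12 (cv2) and the standard library are available. Lean on these libraries where they do the work, as an engineer would, in place of code of your own. Each camera call takes 0.05 s, during which the arm holds its last target.

TASK

Lay the black-handled pliers flat in the empty front compartment of the wooden tool case (set them down, do not throw or drop them), then shut the lid fully. Then swing the steel hasp over the turning staple on the lid until it lies flat, lining the staple's bar up with the hasp's slot first if it stands crosswise, and lock it by turning the bar a quarter turn, fully across the slot. Leave everything else on the bench where it is.

Things in the scene. Friction and masses are not known exactly. Their poses are not given: they have to be found in the camera images.
- pliers_pivot (a point): pliers lying flat on the bench, 0.28 kg, 167 x 56 (over the handles) x 18 mm. The point is the middle of the pivot block (34 mm along x, 22 mm wide along y, 18 mm thick; 9 mm above what they lie on): grip there across y, near the balance point. x points to the steel jaws (20 mm wide, ending 56 mm ahead); two black handles end 111 mm behind; z up.
- case_bay (a point): centre of the inner floor of the case's empty front compartment, 6 mm above the bench; it is 84 mm along x and 214 mm along y inside, with walls 50 mm high above this point, but 40 mm at the divider on its +x side. Axes as the case's. In this frame the lid's hinge line is at x = +100, z = +50 mm and the hasp's at x = -54, z = +61 mm.
- case: wooden tool case fixed to the bench, 150 (x) x 230 (y) x 56 mm high without the lid, walls 8 mm. Origin: centre of its underside. x runs from the front (hasp side, towards the robot) to the back (lid hinge side), y along the case, z up. Its narrow back compartment (44 mm) is full of cutlery, the wider front one is empty.
- lid_hinge (a point): middle of the lid's hinge line, at the case's top back edge, 56 mm above the bench; fixed to the case, same axes as the case (hinge line along y).
- lid_edge (a point): middle of the lid's free edge, on its outer (upper) face, moving with the lid: in the plane of the lid 150 mm from the hinge line. The lid is a board 150 x 230 x 8 mm; its x and y run as the case's when shut, its z is the outward normal. When shut its upper face is 64 mm above the bench.
- lid (a joint): lid angle in rad: 0 fully shut, 1.57 upright, more leans back; starts open (1.45 to 1.75). The hinge is stiff: the lid stays where it is left and needs about 2 to 4 N near its edge to move.
- hasp_hinge (a point): middle of the hasp's hinge line, on the case's front at the level of the shut lid's top (67 mm above the bench); fixed to the case, same axes as the case (hinge line along y).
- hasp_tip (a point): middle of the hasp's free end, 108 mm from its hinge line. The hasp is a steel strap 44 mm wide, 4 mm thick, with a slot 22 mm wide from 34 to 86 mm from the hinge; a 12 mm lip stands on the free end, upwards when the hasp lies on the lid, outwards and down at the start. x points from the hinge to the free end, y as the case's.
- hasp (a joint): hasp angle in rad: 0 lying flat on the shut lid, 1.57 upright, starts leaning out over the front (2.0 to 2.5). The hinge is stiff: the hasp stays where it is left, about 1 to 2 N at the free end moves it. It cannot lie flat unless the lid is shut and the staple's bar is in line with the slot.
- staple_bar (a point): middle of the turning staple's bar, on its axis, on the lid 56 mm from the lid's free edge (moves with the lid). The bar is 36 mm long (its x), 10 mm thick (its y), 20 mm tall, its underside 9 mm and top 29 mm above the lid's face; lid shut, this point is 83 mm above the bench. The flat hasp's top is 5 mm above the lid's face, under the bar.
- staple (a joint): staple angle in rad: 0 in line with the hasp's slot (bar along the case's x), 1.57 fully across it; grows clockwise seen from above the lid; stops at both ends; starts anywhere from 0 to 1.45. Stiff, turns with about 0.05 N m. The hasp passes over the bar only below about 0.3 rad.
- hammer: loose hammer lying flat, wooden handle along its x, steel head 24 x 70 x 24 mm at +x, 182 mm long overall, 24 mm high; leave it alone. Origin at the middle of its underside.
- wrench: loose steel spanner lying flat, 180 mm long along its x, 38 mm wide, 8 mm high; leave it alone. Origin at the middle of its underside.
- ladle: loose serving spoon with round bowl at +x, 170 mm long along its x, bowl 60 mm across and 15 mm high; leave it alone. Origin at the middle of its underside.
- glue: white plastic bottle, 44 mm across, 100 mm high, standing; leave it alone. Origin at the middle of its underside.
- jar: glass jar with steel cap, 64 mm across, 75 mm high, standing; leave it alone. Origin at the middle of its underside.
- tin: round flat steel tin, 64 mm across, 35 mm high; leave it alone. Origin at the middle of its underside.
- block: plain wooden block 50 x 70 x 35 mm; leave it alone. Origin at the middle of its underside.
Not all that is in view belongs to the job. Leave any purple or turquoise look-alike of the part that bears pliers_pivot alone.

How it is judged:
By the outcome, as a careful person would: the job done as asked, in the order asked, and still so for the second after the job is handed in, with the robot touching nothing.
It also fails if it takes over 72 s, if anything falls off the work surface, if the arm or the gripper's body presses on something with over 40 N, if the wrist force passes 120 N, or if a joint passes its speed limit or range.

## Working session

There is one attempt and no reset: what is moved stays moved. The work goes in short steps, Python scripts to look and compute and a tool call to move; the robot and the scene stay as the last step left them, time stands still between calls to the robot, and variables do not carry over. Pictures are saved under pics/ and viewed, and the job is handed in when it is done.

Besides the shell and the picture viewer there is one more tool, called after ">>>" by a JSON object that holds its "api" and its "payload", one argument or row to a line. apply_moves: Moves the arm, as the interface text tells. Its arguments: {"type":"object","properties":{"steps":{"type":"array"},"grip":{"type":"number"}},"required":["steps"]}

```bash
ls; mkdir -p pics; python3 - <<'E'
from rig import read_state, imaging, job, spotter
import cv2,numpy as np
for n in("scene","top"):
    im=imaging.capture(n); cv2.imwrite(f"pics/{n}0.png",cv2.resize(im[:,:,::-1],(800,600),interpolation=cv2.INTER_CUBIC))
    np.save(f"pics/{n}0.npy",im)
    p=imaging.camera_params(n);print(n,p)
s=read_state();print(s)
E
```

```text
pics
scene {'fov_y': 55.19866118098553, 'cx': 281.8295226060954, 'cy': 210.78293254495242, 'R': array([[ 0.14646531,  0.98911114, -0.01438991],
       [ 0.85671664, -0.13410641, -0.49804826],
       [-0.49455486,  0.06061872, -0.86702991]]), 't': array([-0.04461458, -0.39225873,  1.33153059])}
top {'fov_y': 45.338847963319395, 'cx': 281.85254821816005, 'cy': 207.714338654802, 'R': array([[-0.0277997 , -0.9995628 ,  0.01006893],
       [-0.98961961,  0.02609958, -0.14132177],
       [ 0.14099719, -0.01389311, -0.98991251]]), 't': array([-0.02819075,  0.51468153,  1.53460939])}
{'time_s': 0.1, 'joint_positions': array([-8.24198226e+01,  3.02703161e+01,  8.21474715e+01,  5.85434967e-05,
        6.76891569e+01, -1.02260687e+01]), 'qvel': array([-0.00936442, -0.17178034, -0.06044257, -0.07830027,  0.01955996,
       -0.06957826]), 'tau': array([ 3.46135903e-04, -4.40984380e+01, -1.77150607e+01,  6.35682978e-02,
        5.33603760e-02, -4.08625010e-05]), 'position': array([ 0.19108178, -0.59441763,  0.22971384]), 'tcp_rot': array([[ 3.05798503e-01, -2.45283775e-04,  9.52096222e-01],
       [-9.52094482e-01,  1.85034642e-03,  3.05798421e-01],
       [-1.83671523e-03, -9.99998258e-01,  3.32299837e-04]]), 'force': array([-0.22878641, -0.31825382,  0.08679855]), 'moment': array([-0.02592573,  0.01256034,  0.02766874]), 'opening': 1.000040270395613}
```

View pics/scene0.png

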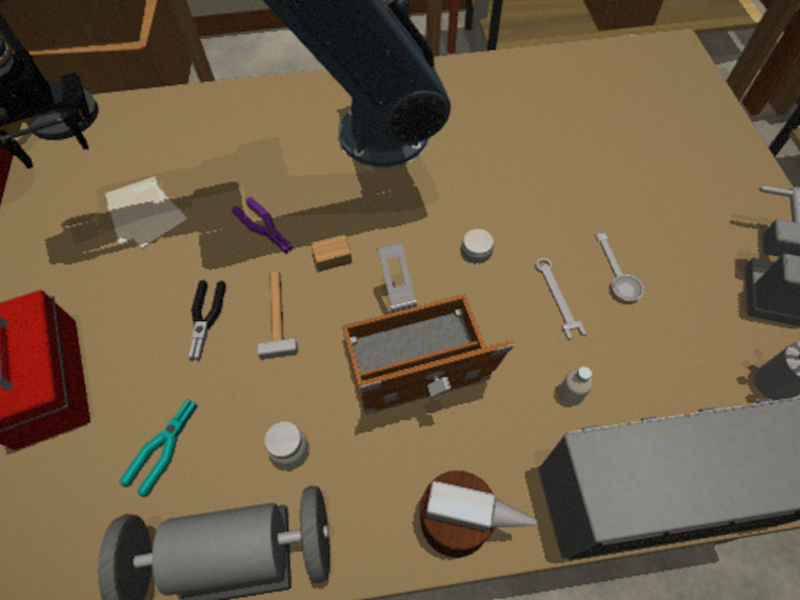

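View pics/top0.png

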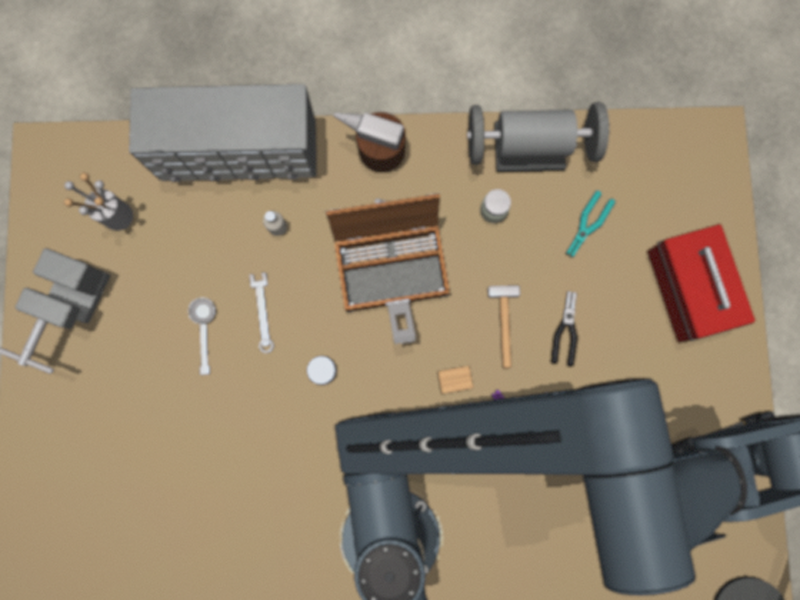

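Candidates for the pliers (scene picture, 800 px): black-handled (205,318), purple (265,225), turquoise (165,445). By the description I choose the black one at (205,318), which is at (568,328) in the top view.

```bash
cat > h.py <<'E'
from rig import read_state, imaging, job, spotter
import cv2,numpy as np
def K(n):
    p=imaging.camera_params(n); f=210/np.tan(np.radians(p['fov_y']/2)); return f,p
def proj(n,X):
    f,p=K(n); c=np.atleast_2d(X)@p['R'].T+p['t']; return np.c_[f*c[:,0]/c[:,2]+p['cx'], f*c[:,1]/c[:,2]+p['cy']]
def back(n,uv,z):
    f,p=K(n); uv=np.atleast_2d(uv).astype(float); d=np.c_[(uv[:,0]-p['cx'])/f,(uv[:,1]-p['cy'])/f,np.ones(len(uv))]@p['R']
    o=-p['R'].T@p['t']; return o+d*((z-o[2])/d[:,2])[:,None]
def crop(im,x0,y0,x1,y1,s,fn):
    cv2.imwrite(fn,cv2.resize(im[y0:y1,x0:x1,::-1],None,fx=s,fy=s,interpolation=cv2.INTER_CUBIC))
E
python3 - <<'E'
from h import *
s=np.load('pics/scene0.npy');t=np.load('pics/top0.npy')
a=cv2.resize(s[190:260,120:170],(400,560),interpolation=cv2.INTER_CUBIC)
b=cv2.resize(t[195:265,372:422],(400,560),interpolation=cv2.INTER_CUBIC)
cv2.imwrite('pics/pl0.png',np.hstack([a,b])[:,:,::-1])
crop(s,230,160,370,290,5.5,'pics/case_s.png');crop(t,220,130,325,250,5,'pics/case_t.png')
imaging.capture('scene');imaging.capture('top')
for n in('scene','top'):
  for nm in('pliers_pivot','hasp','lid','staple','case'):
    for r in spotter.cut_out(nm,n)[:4]:
        m=r['mask'];print(n,nm,round(r['score'],2),r['rect'],m.sum())
        if nm=='hasp' or nm=='pliers_pivot': 
            vs=np.argwhere(m)[:,::-1];print('  xy',back(n,vs.mean(0),.009).round(3))
        np.save(f'pics/m_{n}_{nm}_{int(r["rect"][0])}.npy',m)
E
```

```text
scene pliers_pivot 0.88 [129.3, 196.7, 30.9, 54.1] 646
  xy [[ 0.432 -0.401  0.009]]
scene pliers_pivot 0.87 [162.6, 140.0, 41.3, 35.5] 522
  xy [[ 0.236 -0.282  0.009]]
scene pliers_pivot 0.85 [83.2, 278.1, 56.9, 66.9] 1005
  xy [[ 0.678 -0.469  0.009]]
scene pliers_pivot 0.37 [238.4, 170.2, 122.1, 120.9] 6631
  xy [[ 0.555 -0.013  0.009]]
scene hasp 0.68 [265.6, 169.8, 24.9, 44.0] 475
  xy [[ 0.392 -0.03   0.009]]
scene lid 0.73 [253.7, 240.4, 105.1, 50.0] 2005
scene staple 0.52 [299.5, 260.1, 14.4, 19.4] 175
scene case 0.93 [244.4, 172.9, 114.3, 113.8] 6572
top pliers_pivot 0.97 [399.7, 135.0, 29.5, 45.9] 429
  xy [[ 0.682 -0.47   0.009]]
top pliers_pivot 0.93 [382.6, 205.5, 24.1, 52.5] 554
  xy [[ 0.428 -0.402  0.009]]
top pliers_pivot 0.3 [134.5, 209.0, 17.4, 52.1] 444
  xy [[0.465 0.404 0.009]]
top hasp 0.65 [275.0, 211.8, 13.6, 26.8] 312
  xy [[ 0.463 -0.035  0.009]]
top lid 0.97 [225.7, 134.8, 83.0, 32.3] 1765
top case 0.69 [229.5, 136.6, 79.9, 104.2] 5781
```

View pics/pl0.png

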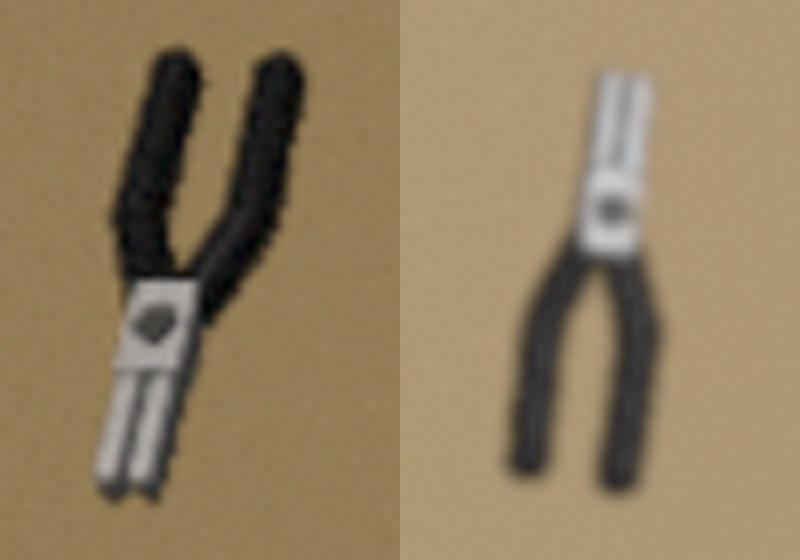

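View pics/case_s.png

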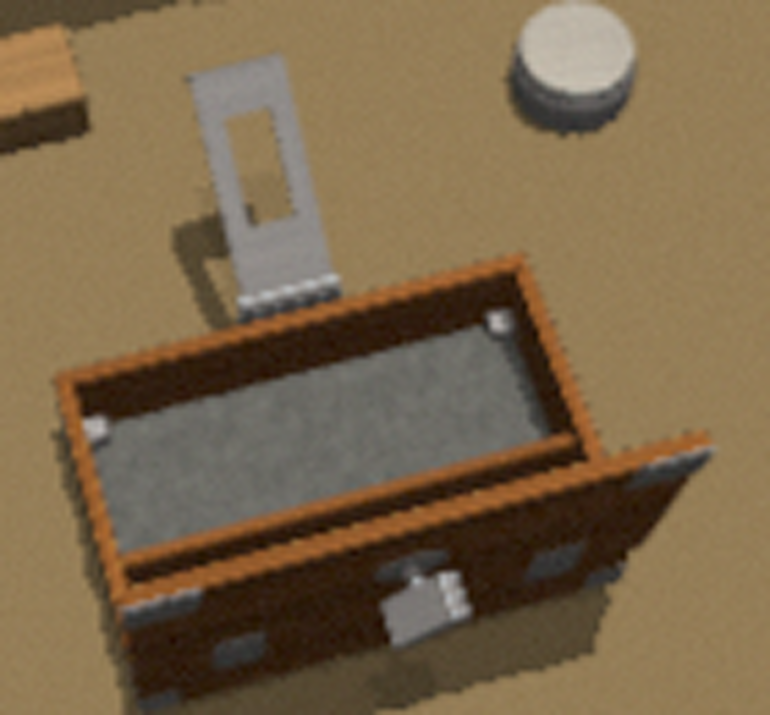

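View pics/case_t.png

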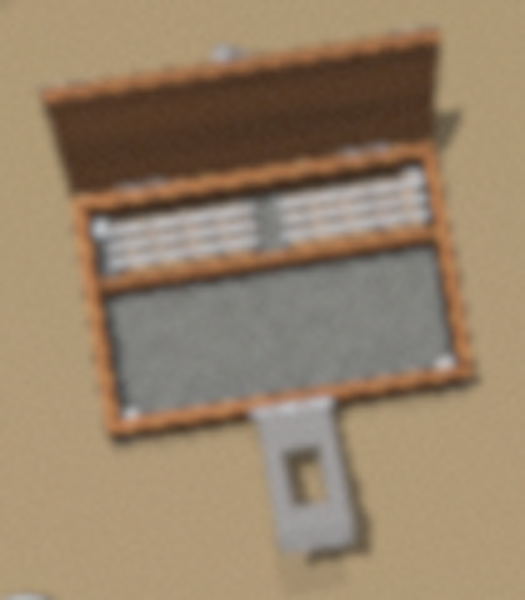

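```bash
cat > fit.py <<'E'
from h import *
from scipy.optimize import least_squares
def case(p,P):
    c,s=np.cos(p[2]),np.sin(p[2]); P=np.atleast_2d(P)
    return np.c_[p[0]+c*P[:,0]-s*P[:,1], p[1]+s*P[:,0]+c*P[:,1], P[:,2]]
def lid(th,d,y,h): return [75-d*np.cos(th)+h*np.sin(th), y, 56+d*np.sin(th)+h*np.cos(th)]
def hasp(ph,d,y,h): # h upward normal when flat
    return [-79+d*np.cos(ph)-h*np.sin(ph), y, 67+d*np.sin(ph)+h*np.cos(ph)]
E
cat > f0.py <<'E'
from fit import *
S=lambda x,y:np.array([230+x/5.5-.4,160+y/5.5-.4]); T=lambda x,y:np.array([220+x/5-.4,130+y/5-.4])
def pts(q):
    th,ph=q[3],q[4]
    L=[('scene',S(60,375),[-75,-115,56]),('scene',S(522,258),[-75,115,56]) ,
     ('top',T(112,437),[-75,115,56]),('top',T(474,378),[-75,-115,56]),('top',T(432,147),[75,-115,56]),
     ('top',T(73,200),[75,115,56]),
     ('top',T(44,92),lid(th,150,115,0)),('top',T(440,35),lid(th,150,-115,0)),
     ('scene',S(708,437),lid(th,150,115,8)),('scene',S(122,600),lid(th,150,-115,8)),
     ('scene',S(192,78),hasp(ph,108,-22,0)),('scene',S(282,57),hasp(ph,108,22,0)),
     ('top',T(279,548),hasp(ph,108,22,2)),('top',T(352,542),hasp(ph,108,-22,2)),
     ('scene',S(225,117),hasp(ph,86,-11,-2)),('scene',S(270,108),hasp(ph,86,11,-2)),('scene',S(297,215),hasp(ph,34,11,-2))]
    return L
def res(q):
    p=[q[0],q[1],q[2]]
    return np.concatenate([proj(n,case(p,np.array(P)/1000*1.0 if 0 else np.array(P)/1000))[0]-uv for n,uv,P in pts(q)])
r=least_squares(res,[.62,-.03,.15,1.6,2.2],loss='soft_l1')
print(r.x,np.degrees(r.x[2]));print(res(r.x).reshape(-1,2).round(1).tolist())
# pliers
def pl(q):
    x,y,a=q;c,s=np.cos(a),np.sin(a)
    out=[]
    for n,uv,d,z in [('scene',(139.4,230.25),0,.018),('top',(398.6,221.25),0,.018),('scene',(136,251),.056,.009),('top',(400.1,204),.056,.009),('scene',(148.6,197.1),-.107,.012),('top',(393.6,254.5),-.107,.012)]:
        out.append(proj(n,[x+c*d,y+s*d,z])[0]-np.array(uv)+.4)
    return np.concatenate(out)
r2=least_squares(pl,[.45,-.4,0]);print(r2.x,np.degrees(r2.x[2]),pl(r2.x).round(1))
# staple
p=r.x
for a in [0,.3,.6,.9,1.2,1.45]:
    # clockwise from above lid: bar dir in lid (x,y): (cos,-sin)
    P=[]
    for e in(-18,18):
        for h in (17,37):
            dx,dy=e*np.cos(a),-e*np.sin(a); P.append(lid(p[3],94-dx,dy,h))
    uv=proj('scene',case(p,np.array(P)/1000)); print(a,((uv-[230,160]+.4)*5.5).round().tolist())
E
python3 f0.py
```

```text
[ 0.57695538 -0.017127    0.12966132  1.70982597  2.52314482] 7.429046342854417
[[-1.7, -0.4], [0.4, -1.1], [-1.9, -0.7], [-0.6, -0.4], [-0.1, -1.0], [-1.1, -0.5], [-0.8, 2.6], [0.1, 1.9], [0.2, 1.3], [-1.0, 0.7], [-0.8, -0.3], [-0.4, -0.5], [-0.8, 0.4], [-0.5, -0.7], [-0.5, 0.1], [-0.3, -0.3], [-0.4, 0.2]]
[ 0.46447669 -0.40616262 -0.1889147 ] -10.824015251693048 [-0.4  0.3 -0.8  0.1 -0.6  0.4 -0.7  0.5 -0.5  0.2 -0.6  0.5]
0 [[417.0, 572.0], [432.0, 621.0], [410.0, 595.0], [425.0, 642.0]]
0.3 [[430.0, 569.0], [445.0, 618.0], [397.0, 598.0], [412.0, 645.0]]
0.6 [[441.0, 567.0], [457.0, 616.0], [386.0, 599.0], [401.0, 647.0]]
0.9 [[450.0, 567.0], [466.0, 615.0], [377.0, 600.0], [392.0, 648.0]]
1.2 [[456.0, 568.0], [471.0, 616.0], [371.0, 599.0], [386.0, 647.0]]
1.45 [[457.0, 570.0], [473.0, 618.0], [369.0, 597.0], [384.0, 645.0]]
```

```bash
python3 - <<'E'
from h import *
s=np.load('pics/scene0.npy');t=np.load('pics/top0.npy')
a=cv2.resize(s[0:130,0:90],(400,578),interpolation=cv2.INTER_CUBIC)
b=cv2.resize(t[280:400,470:560],(400,578),interpolation=cv2.INTER_CUBIC)
cv2.imwrite('pics/gr.png',np.hstack([a,b])[:,:,::-1])
print(proj('scene',[[.191,-.595,.231],[.191,-.595,.293]]),proj('top',[.191,-.595,.231]))
E
```

```text
[[ 37.57398447 104.8566181 ]
 [ 23.32996468  85.74458166]] [[493.12585602 311.74158736]]
```

View pics/gr.png

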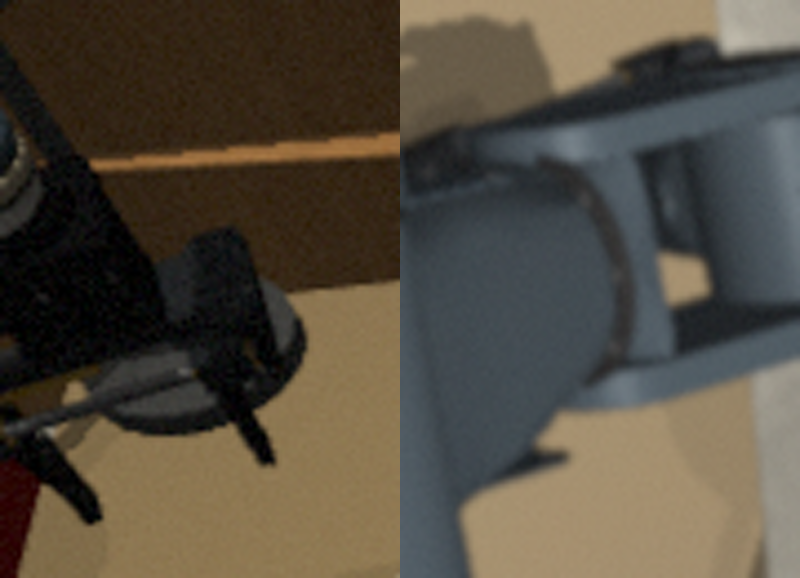

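>>> {"api": "apply_moves", "payload": {
  "steps": [
    {"x": 16,"y": 10,"z": -7,"spin": 0.147},
    {"x": 16,"y": 10,"z": -7,"spin": 0.147},
    {"x": 16,"y": 10,"z": -7,"spin": 0.147},
    {"x": 16,"y": 10,"z": -7,"spin": 0.147},
    {"x": 16,"y": 10,"z": -7,"spin": 0.147},
    {"x": 16,"y": 10,"z": -7,"spin": 0.147},
    {"x": 16,"y": 10,"z": -7,"spin": 0.147},
    {"x": 16,"y": 10,"z": -7,"spin": 0.147},
    {"x": 16,"y": 10,"z": -7,"spin": 0.147},
    {"x": 16,"y": 10,"z": -7,"spin": 0.147}
  ],
  "grip": 50
}}

```text
time_s: 1.7
position: [0.3547, -0.495, 0.1604]
tcp_rot: [[0.971, 0.007, -0.239], [0.239, -0.003, 0.971], [0.006, -1.0, -0.004]]
force: [-0.4, 0.3, 0.4]
opening: 0.575
```

>>> {"api": "apply_moves", "payload": {
  "steps": [
    {"x": 15.4,"y": 10.7,"z": -10,"spin": 0.143},
    {"x": 15.4,"y": 10.7,"z": -10,"spin": 0.143},
    {"x": 15.4,"y": 10.7,"z": -10,"spin": 0.143},
    {"x": 15.4,"y": 10.7,"z": -10,"spin": 0.143},
    {"x": 15.4,"y": 10.7,"z": -10,"spin": 0.143},
    {"x": 15.4,"y": 10.7,"z": -10,"spin": 0.143},
    {"x": 15.4,"y": 10.7,"z": -10,"spin": 0.143},
    {"x": 15.4,"y": 10.7,"z": -10,"spin": 0.143},
    {"x": 0,"y": 0,"z": 0,"spin": 0}
  ]
}}

```text
time_s: 2.6
position: [0.4851, -0.4054, 0.0773]
tcp_rot: [[0.133, 0.008, -0.991], [0.991, 0.006, 0.133], [0.007, -1.0, -0.007]]
force: [-0.6, -0.2, -0.4]
opening: 0.576
```

```bash
python3 - <<'E'
from h import *
s=imaging.capture('scene');t=imaging.capture('top')
p=read_state()['position']; R=read_state()['tcp_rot'];print(p,np.degrees(np.arctan2(R[1,0],R[0,0])))
a=cv2.resize(s[150:270,100:190],(390,520),interpolation=cv2.INTER_CUBIC)
b=cv2.resize(t[150:290,350:455],(390,520),interpolation=cv2.INTER_CUBIC)
cv2.imwrite('pics/ap.png',np.hstack([a,b])[:,:,::-1])
E
```

```text
[ 0.48411203 -0.40729384  0.07851865] 82.10071920486754
```

View pics/ap.png

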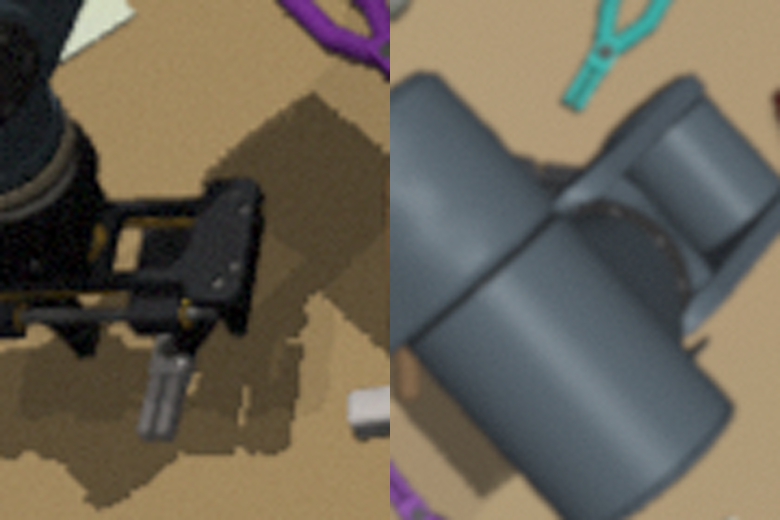

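>>> {"api": "apply_moves", "payload": {
  "steps": [
    {"x": -3,"y": -1,"z": -15,"spin": -0.03},
    {"x": -3,"y": -1,"z": -15,"spin": -0.02},
    {"x": 0,"y": 0,"z": -14,"spin": 0},
    {"x": 0,"y": 0,"z": -10,"spin": 0},
    {"x": 0,"y": 0,"z": -5,"spin": 0},
    {"x": 0,"y": 0,"z": 0,"spin": 0}
  ]
}}

```text
time_s: 3.3
position: [0.4764, -0.4154, 0.021]
tcp_rot: [[0.201, 0.013, -0.979], [0.98, -0.004, 0.201], [-0.001, -1.0, -0.014]]
force: [0.6, -0.2, 0.2]
opening: 0.575
```

>>> {"api": "apply_moves", "payload": {
  "steps": [
    {"x": 1,"y": 3,"z": -4,"spin": 0.01},
    {"x": 0,"y": 0,"z": -4,"spin": 0},
    {"x": 0,"y": 0,"z": 0,"spin": 0}
  ]
}}

```text
time_s: 3.6
position: [0.478, -0.4128, 0.0134]
tcp_rot: [[0.191, 0.014, -0.982], [0.982, -0.005, 0.191], [-0.002, -1.0, -0.015]]
force: [-0.4, 1.0, -0.9]
opening: 0.575
```

```bash
python3 - <<'E'
from h import *
s=imaging.capture('scene')
for i in range(3):
  q=read_state();print(q['position'],q['joint_positions'],q['force']);imaging.capture('top')
E
```

```text
[ 0.4781045  -0.41289744  0.0136335 ] [ -51.15402329   47.16063934   89.42473624    0.67755372   42.65021786
 -130.64546541] [ 0.17801057 -0.66195773  0.20634738]
[ 0.47817951 -0.41301669  0.01378113] [ -51.15464418   47.14964737   89.41612552    0.6747877    42.65222864
 -130.64781158] [-0.27960434 -0.27139965  0.23913642]
[ 0.47820803 -0.41315644  0.0138954 ] [ -51.16020391   47.14114244   89.40950475    0.67333579   42.6520692
 -130.6445833 ] [-0.05657943 -0.07273731  0.89686302]
```

>>> {"api": "apply_moves", "payload": {
  "steps": [
    {"x": 0,"y": 4,"z": -1,"spin": 0},
    {"x": 0,"y": 0,"z": 0,"spin": 0}
  ]
}}

```text
time_s: 4.0
position: [0.4784, -0.4091, 0.0133]
tcp_rot: [[0.191, 0.015, -0.981], [0.982, -0.006, 0.191], [-0.003, -1.0, -0.016]]
force: [-0.7, 1.2, -0.1]
opening: 0.574
```

>>> {"api": "apply_moves", "payload": {
  "steps": [
    {"x": 0,"y": 0,"z": 0,"spin": 0},
    {"x": 0,"y": 0,"z": 0,"spin": 0},
    {"x": 0,"y": 0,"z": 0,"spin": 0},
    {"x": 0,"y": 0,"z": 0,"spin": 0},
    {"x": 0,"y": 0,"z": 0,"spin": 0}
  ],
  "grip": 5
}}

```text
time_s: 4.5
position: [0.4785, -0.409, 0.0135]
tcp_rot: [[0.191, 0.016, -0.981], [0.982, -0.007, 0.191], [-0.004, -1.0, -0.017]]
force: [0.0, -0.2, -0.8]
opening: 0.247
```

>>> {"api": "apply_moves", "payload": {
  "steps": [
    {"x": 0,"y": 0,"z": 10,"spin": 0},
    {"x": 0,"y": 0,"z": 25,"spin": 0},
    {"x": 0,"y": 0,"z": 30,"spin": 0},
    {"x": 0,"y": 0,"z": 30,"spin": 0},
    {"x": 0,"y": 0,"z": 35,"spin": 0},
    {"x": 0,"y": 0,"z": 35,"spin": 0},
    {"x": 0,"y": 0,"z": 25,"spin": 0},
    {"x": 0,"y": 0,"z": 0,"spin": 0}
  ]
}}

```text
time_s: 5.3
position: [0.4748, -0.4048, 0.2095]
tcp_rot: [[0.192, 0.01, -0.981], [0.981, 0.001, 0.192], [0.003, -1.0, -0.01]]
force: [1.0, -0.1, -2.8]
opening: 0.247
```

>>> {"api": "apply_moves", "payload": {
  "steps": [
    {"x": 8,"y": 30,"z": 0,"spin": -0.115},
    {"x": 8,"y": 30,"z": 0,"spin": -0.115},
    {"x": 8,"y": 30,"z": 0,"spin": -0.115},
    {"x": 8,"y": 30,"z": 0,"spin": -0.115},
    {"x": 8,"y": 30,"z": 0,"spin": -0.115},
    {"x": 8,"y": 30,"z": 0,"spin": -0.115},
    {"x": 8,"y": 30,"z": 0,"spin": -0.115},
    {"x": 8,"y": 30,"z": 0,"spin": -0.115},
    {"x": 8,"y": 30,"z": 0,"spin": -0.115},
    {"x": 0,"y": 0,"z": 0,"spin": 0}
  ]
}}

```text
time_s: 6.3
position: [0.5382, -0.1216, 0.1956]
tcp_rot: [[0.957, -0.013, -0.29], [0.29, 0.007, 0.957], [-0.01, -1.0, 0.011]]
force: [-1.0, -0.6, -3.5]
opening: 0.251
```

```bash
cat > st.py <<'E'
from h import *
import sys
q=read_state();R=q['tcp_rot'];print(q['time_s'],q['position'].round(4),'yaw',np.degrees(np.arctan2(R[1,0],R[0,0])).round(2),R[:,1].round(3),q['force'].round(1),q['opening'])
if len(sys.argv)>1:
  s=imaging.capture('scene');t=imaging.capture('top')
  crop(s,200,130,400,310,3.8,f'pics/{sys.argv[1]}_s.png');crop(t,200,100,360,260,3.5,f'pics/{sys.argv[1]}_t.png')
E
python3 st.py a1
```

```text
6.3 [ 0.5382 -0.1216  0.1956] yaw 16.85 [-0.013  0.007 -1.   ] [-1.  -0.6 -3.5] 0.2511719615530059
```

View pics/a1_s.png

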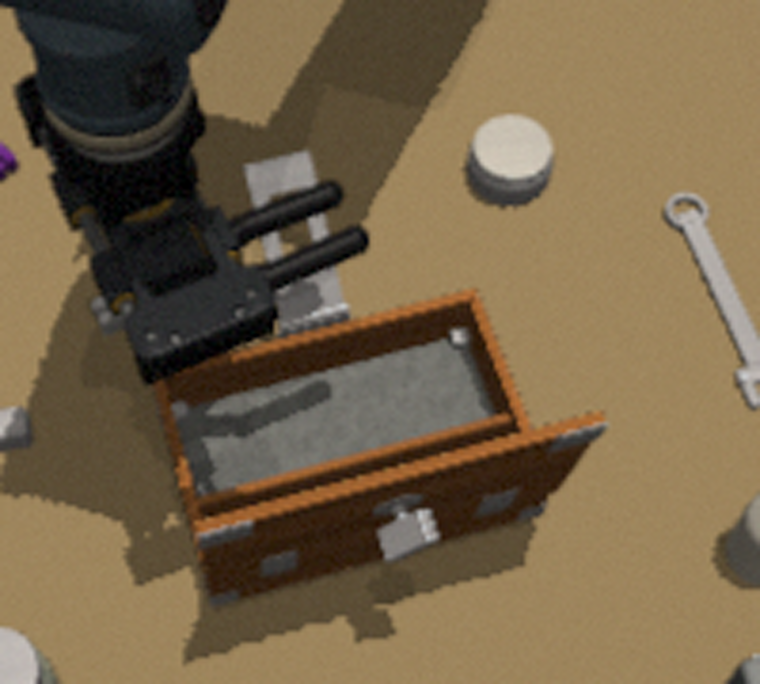

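>>> {"api": "apply_moves", "payload": {
  "steps": [
    {"x": 11,"y": 20,"z": 0,"spin": -0.04},
    {"x": 12,"y": 20,"z": 0,"spin": -0.038},
    {"x": 0,"y": 0,"z": 0,"spin": 0},
    {"x": 0,"y": 0,"z": 0,"spin": 0}
  ]
}}

```text
time_s: 6.8
position: [0.5599, -0.0888, 0.193]
tcp_rot: [[0.977, -0.017, -0.211], [0.212, 0.004, 0.977], [-0.016, -1.0, 0.007]]
force: [-0.9, -1.3, -2.2]
opening: 0.248
```

```bash
python3 st.py
```

```text
6.8 [ 0.5599 -0.0888  0.193 ] yaw 12.22 [-0.017  0.004 -1.   ] [-0.9 -1.3 -2.2] 0.24777715748265075
```

>>> {"api": "apply_moves", "payload": {
  "steps": [
    {"x": 1,"y": 7,"z": -20,"spin": 0},
    {"x": 0,"y": 1,"z": -25,"spin": 0},
    {"x": 0,"y": 0,"z": -25,"spin": 0},
    {"x": 0,"y": 0,"z": -10,"spin": 0},
    {"x": 0,"y": 0,"z": 0,"spin": 0}
  ]
}}

```text
time_s: 7.3
position: [0.5599, -0.0881, 0.1108]
tcp_rot: [[0.978, -0.015, -0.209], [0.209, 0.0, 0.978], [-0.015, -1.0, 0.004]]
force: [0.0, -0.2, -2.8]
opening: 0.248
```

```bash
python3 st.py a2
```

```text
7.3 [ 0.5599 -0.0881  0.1108] yaw 12.05 [-0.015  0.    -1.   ] [ 0.  -0.2 -2.8] 0.2482486988021405
```

View pics/a2_s.png

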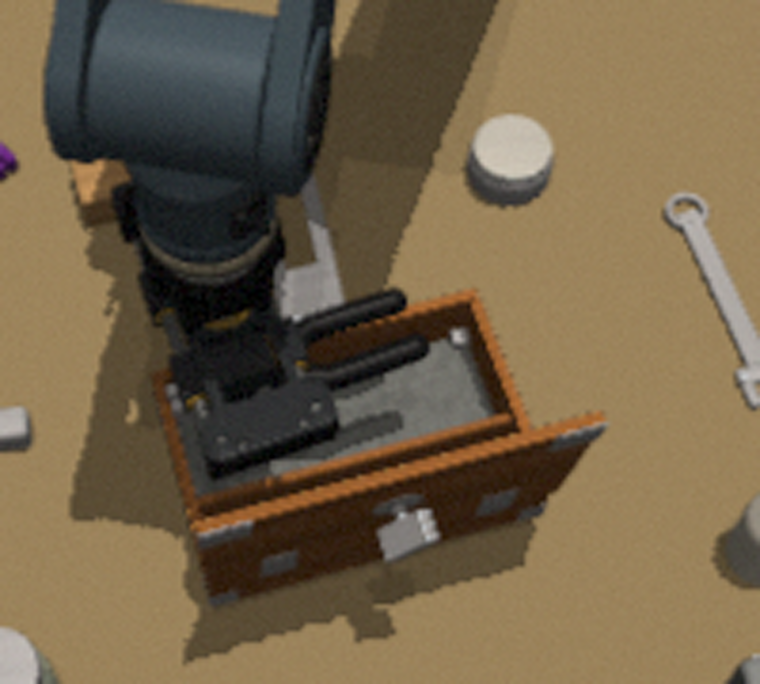

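View pics/a2_t.png

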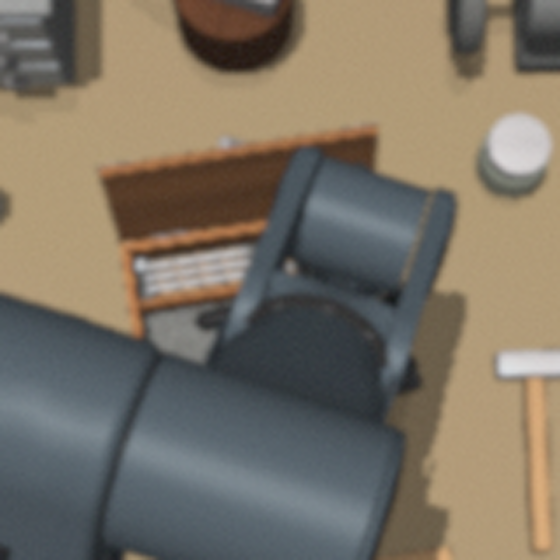

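```bash
python3 - <<'E'
from fit import *
B=back('scene',[(305.1,208.1),(311,220.6)],.107)
print(B); p=[.57696,-.01713,.12966]
c,s=np.cos(p[2]),np.sin(p[2])
for b in list(B)+[np.array([.5599,-.0881,0])]:
  d=b[:2]-p[:2];print('bay frame',((c*d[0]+s*d[1]+.025)*1000).round(1),((-s*d[0]+c*d[1])*1000).round(1))
E
```

```text
[[0.51674449 0.027826   0.107     ]
 [0.55325682 0.03575361 0.107     ]]
bay frame -28.9 52.4
bay frame 8.3 55.5
bay frame -1.1 -68.2
```

>>> {"api": "apply_moves", "payload": {
  "steps": [
    {"x": 0,"y": 7,"z": 0,"spin": 0},
    {"x": 0,"y": 0,"z": 0,"spin": 0},
    {"x": 0,"y": 0,"z": 0,"spin": 0}
  ]
}}

```text
time_s: 7.7
position: [0.563, -0.0817, 0.1154]
tcp_rot: [[0.978, -0.007, -0.208], [0.208, -0.003, 0.978], [-0.007, -1.0, -0.001]]
force: [0.9, 0.3, -2.6]
opening: 0.248
```

```bash
python3 st.py
```

```text
7.7 [ 0.563  -0.0817  0.1154] yaw 12.03 [-0.007 -0.003 -1.   ] [ 0.9  0.3 -2.6] 0.24805444466583418
```

>>> {"api": "apply_moves", "payload": {
  "steps": [
    {"x": -1,"y": 1,"z": -12,"spin": 0.005},
    {"x": -1,"y": 0,"z": -12,"spin": 0},
    {"x": 0,"y": 0,"z": -12,"spin": 0},
    {"x": 0,"y": 0,"z": 0,"spin": 0}
  ]
}}

```text
time_s: 8.1
position: [0.5612, -0.0802, 0.0775]
tcp_rot: [[0.977, -0.004, -0.215], [0.215, -0.003, 0.977], [-0.005, -1.0, -0.002]]
force: [-0.6, 0.1, -2.6]
opening: 0.249
```

```bash
python3 st.py
```

```text
8.1 [ 0.5612 -0.0802  0.0775] yaw 12.41 [-0.004 -0.003 -1.   ] [-0.6  0.1 -2.6] 0.24917770859166574
```

Right on target; continue down.

>>> {"api": "apply_moves", "payload": {
  "steps": [
    {"x": 0,"y": 0,"z": -10,"spin": 0},
    {"x": 0,"y": 0,"z": -10,"spin": 0},
    {"x": 0,"y": 0,"z": 0,"spin": 0}
  ]
}}

```text
time_s: 8.4
position: [0.5608, -0.0802, 0.0546]
tcp_rot: [[0.977, -0.006, -0.215], [0.215, -0.003, 0.977], [-0.007, -1.0, -0.001]]
force: [-0.4, 0.4, -2.0]
opening: 0.246
```

```bash
python3 st.py a3
```

```text
8.4 [ 0.5608 -0.0802  0.0546] yaw 12.4 [-0.006 -0.003 -1.   ] [-0.4  0.4 -2. ] 0.24562075092669378
```

View pics/a3_s.png

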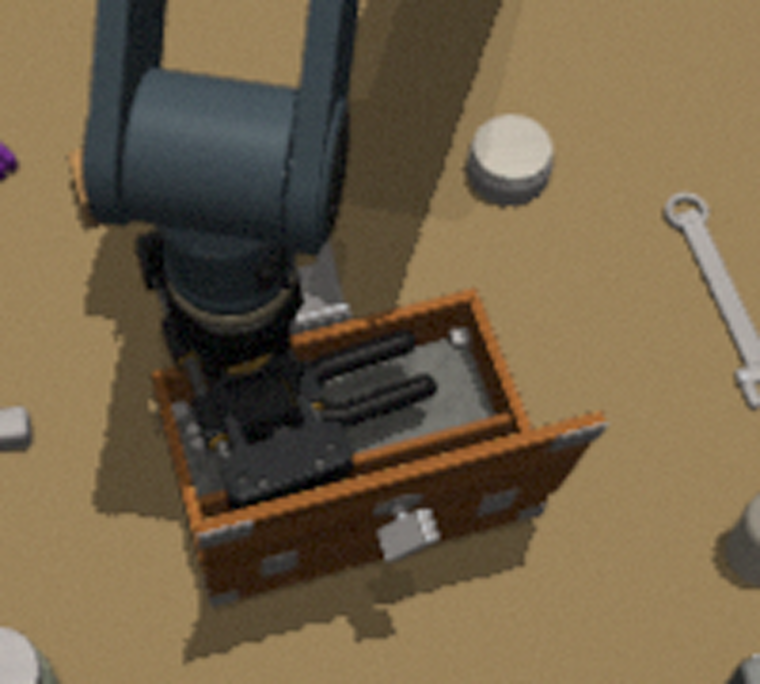

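>>> {"api": "apply_moves", "payload": {
  "steps": [
    {"x": 0,"y": 0,"z": -9,"spin": 0},
    {"x": 0,"y": 0,"z": -9,"spin": 0},
    {"x": 0,"y": 0,"z": -5,"spin": 0},
    {"x": 0,"y": 0,"z": 0,"spin": 0}
  ]
}}

```text
time_s: 8.9
position: [0.5625, -0.0808, 0.0318]
tcp_rot: [[0.977, -0.002, -0.215], [0.215, -0.004, 0.977], [-0.003, -1.0, -0.004]]
force: [-0.3, 0.3, -2.6]
opening: 0.248
```

>>> {"api": "apply_moves", "payload": {
  "steps": [
    {"x": 0,"y": 0,"z": -4,"spin": 0},
    {"x": 0,"y": 0,"z": 0,"spin": 0}
  ]
}}

```text
time_s: 9.1
position: [0.5626, -0.0808, 0.0273]
tcp_rot: [[0.977, -0.002, -0.215], [0.215, -0.004, 0.977], [-0.003, -1.0, -0.004]]
force: [-0.2, 0.9, -2.7]
opening: 0.245
```

>>> {"api": "apply_moves", "payload": {
  "steps": [
    {"x": 0,"y": 0,"z": -4,"spin": 0},
    {"x": 0,"y": 0,"z": -2,"spin": 0}
  ]
}}

```text
time_s: 9.3
position: [0.563, -0.0809, 0.0214]
tcp_rot: [[0.977, -0.001, -0.215], [0.215, -0.005, 0.977], [-0.002, -1.0, -0.004]]
force: [0.4, -0.3, -2.1]
opening: 0.245
```

>>> {"api": "apply_moves", "payload": {
  "steps": [
    {"x": 0,"y": 0,"z": -2,"spin": 0},
    {"x": 0,"y": 0,"z": 0,"spin": 0}
  ]
}}

```text
time_s: 9.5
position: [0.5632, -0.081, 0.0195]
tcp_rot: [[0.977, -0.0, -0.215], [0.215, -0.005, 0.977], [-0.001, -1.0, -0.005]]
force: [-0.9, 0.4, -1.2]
opening: 0.248
```

>>> {"api": "apply_moves", "payload": {
  "steps": [
    {"x": 0,"y": 0,"z": -1.5,"spin": 0},
    {"x": 0,"y": 0,"z": 0,"spin": 0}
  ]
}}

```text
time_s: 9.7
position: [0.5635, -0.081, 0.0199]
tcp_rot: [[0.977, 0.001, -0.215], [0.215, -0.005, 0.977], [-0.001, -1.0, -0.005]]
force: [-1.0, -0.3, -2.3]
opening: 0.251
```

>>> {"api": "apply_moves", "payload": {
  "steps": [
    {"x": 0,"y": 0,"z": -2,"spin": 0},
    {"x": 0,"y": 0,"z": -1,"spin": 0}
  ]
}}

```text
time_s: 9.9
position: [0.5638, -0.0812, 0.0194]
tcp_rot: [[0.977, 0.002, -0.215], [0.215, -0.006, 0.977], [0.0, -1.0, -0.006]]
force: [-1.7, 0.2, 5.6]
opening: 0.251
```

>>> {"api": "apply_moves", "payload": {
  "steps": [
    {"x": 0,"y": 0,"z": 0,"spin": 0},
    {"x": 0,"y": 0,"z": 0,"spin": 0},
    {"x": 0,"y": 0,"z": 0,"spin": 0},
    {"x": 0,"y": 0,"z": 0,"spin": 0}
  ],
  "grip": 33
}}

```text
time_s: 10.3
position: [0.5649, -0.0815, 0.0199]
tcp_rot: [[0.977, 0.004, -0.215], [0.215, -0.006, 0.977], [0.003, -1.0, -0.007]]
force: [-0.1, -0.7, 0.9]
opening: 0.378
```

>>> {"api": "apply_moves", "payload": {
  "steps": [
    {"x": 0,"y": 0,"z": 6,"spin": 0},
    {"x": 0,"y": 0,"z": 12,"spin": 0},
    {"x": 0,"y": 0,"z": 25,"spin": 0},
    {"x": 0,"y": 0,"z": 35,"spin": 0},
    {"x": 0,"y": 0,"z": 40,"spin": 0},
    {"x": 0,"y": 0,"z": 40,"spin": 0},
    {"x": 0,"y": 0,"z": 40,"spin": 0},
    {"x": 0,"y": 0,"z": 40,"spin": 0}
  ]
}}

```text
time_s: 11.1
position: [0.5589, -0.0796, 0.2651]
tcp_rot: [[0.977, -0.008, -0.215], [0.215, -0.002, 0.977], [-0.008, -1.0, -0.001]]
force: [-0.2, 0.3, -1.3]
opening: 0.381
```

```bash
python3 st.py a4
```

```text
11.1 [ 0.5589 -0.0796  0.2651] yaw 12.39 [-0.008 -0.002 -1.   ] [-0.2  0.3 -1.3] 0.3812715038880485
```

View pics/a4_s.png

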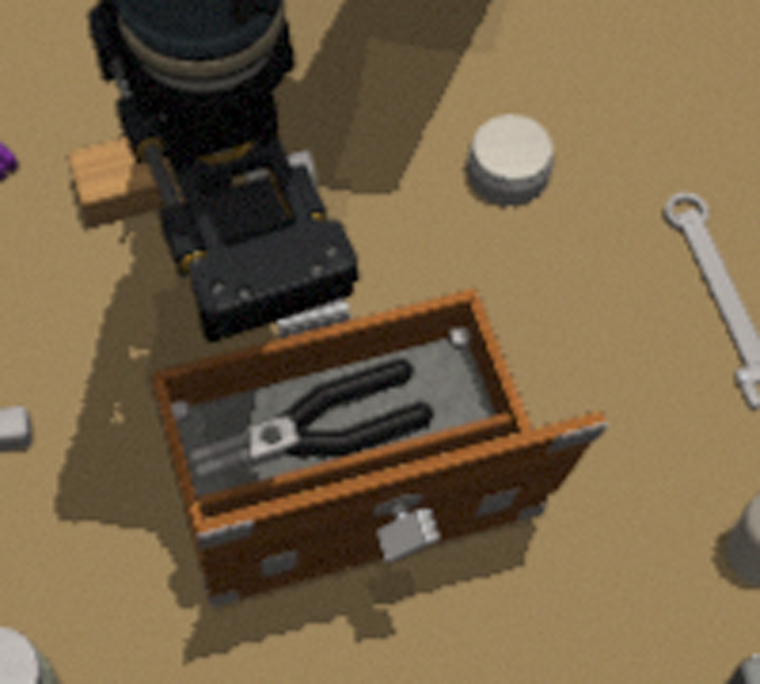

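>>> {"api": "apply_moves", "payload": {
  "steps": [
    {"x": 0,"y": 2,"z": 10,"spin": -0.04},
    {"x": 20,"y": 2,"z": 10,"spin": -0.047},
    {"x": 35,"y": 2,"z": 0,"spin": 0},
    {"x": 35,"y": 2,"z": 0,"spin": 0},
    {"x": 35,"y": 2,"z": 0,"spin": 0},
    {"x": 35,"y": 0,"z": 0,"spin": 0},
    {"x": 5,"y": 0,"z": 0,"spin": 0},
    {"x": 0,"y": 0,"z": 0,"spin": 0}
  ],
  "grip": 0
}}

```text
time_s: 12.0
position: [0.7278, -0.0686, 0.2928]
tcp_rot: [[0.992, 0.002, -0.125], [0.125, -0.007, 0.992], [0.001, -1.0, -0.007]]
force: [-0.6, 0.3, 1.0]
opening: 0.005
```

```bash
cat > lidp.py <<'E'
from fit import *
p=[.57696,-.01713,.12966]
for th in [1.71,1.6,1.45,1.3,1.15,1.0,.85,.7,.55,.4,.25,.12,0]:
    a=lid(th,125,-70,8); W=case(p,np.array([a[0]+15,-70,a[2]+8])/1000)[0]; print(th,W.round(4))
E
python3 lidp.py; python3 st.py
```

```text
1.71 [ 0.7003 -0.0716  0.1867]
1.6 [ 0.6868 -0.0734  0.1887]
1.45 [ 0.6682 -0.0758  0.1891]
1.3 [ 0.6497 -0.0782  0.1866]
1.15 [ 0.6319 -0.0806  0.1814]
1.0 [ 0.615  -0.0828  0.1735]
0.85 [ 0.5994 -0.0848  0.1632]
0.7 [ 0.5856 -0.0866  0.1506]
0.55 [ 0.5737 -0.0881  0.1362]
0.4 [ 0.5642 -0.0894  0.12  ]
0.25 [ 0.5571 -0.0903  0.1027]
0.12 [ 0.5531 -0.0908  0.0869]
0 [ 0.5513 -0.0911  0.072 ]
12.0 [ 0.7278 -0.0686  0.2928] yaw 7.17 [ 0.002 -0.007 -1.   ] [-0.6  0.3  1. ] 0.004689041114191417
```

>>> {"api": "apply_moves", "payload": {
  "steps": [
    {"x": 0,"y": 0,"z": -30,"spin": 0},
    {"x": 0,"y": 0,"z": -35,"spin": 0},
    {"x": 0,"y": 0,"z": -35,"spin": 0},
    {"x": 0,"y": 0,"z": -4,"spin": 0},
    {"x": -15,"y": 0,"z": 0,"spin": 0},
    {"x": -15,"y": -2,"z": 0,"spin": 0},
    {"x": -15,"y": -2,"z": 0,"spin": 0},
    {"x": -15,"y": -2,"z": 0,"spin": 0}
  ]
}}

```text
time_s: 12.8
position: [0.6631, -0.0738, 0.1934]
tcp_rot: [[0.992, 0.012, -0.124], [0.124, -0.007, 0.992], [0.011, -1.0, -0.008]]
force: [2.9, -0.3, -1.0]
opening: 0.004
```

```bash
python3 st.py b1
```

```text
12.8 [ 0.6631 -0.0738  0.1934] yaw 7.14 [ 0.012 -0.007 -1.   ] [ 2.9 -0.3 -1. ] 0.00378943164362543
```

View pics/b1_s.png

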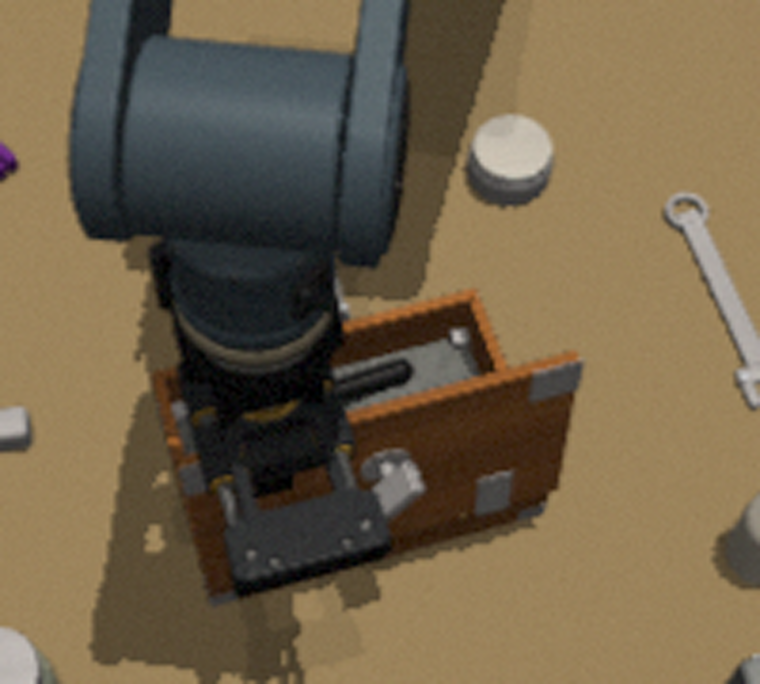

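>>> {"api": "apply_moves", "payload": {
  "steps": [
    {"x": -17,"y": -3,"z": -7,"spin": 0},
    {"x": -18,"y": -3,"z": -6,"spin": 0},
    {"x": -17,"y": -2,"z": -9,"spin": 0},
    {"x": -16,"y": -2,"z": -11,"spin": 0},
    {"x": -14,"y": -2,"z": -13,"spin": 0},
    {"x": -12,"y": -2,"z": -15,"spin": 0}
  ]
}}

```text
time_s: 13.5
position: [0.5782, -0.0898, 0.1463]
tcp_rot: [[0.992, 0.044, -0.122], [0.123, -0.013, 0.992], [0.042, -0.999, -0.019]]
force: [0.4, 1.0, 1.8]
opening: 0.008
```

>>> {"api": "apply_moves", "payload": {
  "steps": [
    {"x": -10,"y": 0,"z": -18,"spin": 0},
    {"x": -7,"y": 0,"z": -18,"spin": 0},
    {"x": -5,"y": 0,"z": -17,"spin": 0},
    {"x": -3,"y": 0,"z": -12,"spin": 0},
    {"x": 0,"y": 0,"z": 0,"spin": 0}
  ]
}}

```text
time_s: 14.0
position: [0.5549, -0.0916, 0.0851]
tcp_rot: [[0.991, 0.05, -0.121], [0.122, -0.017, 0.992], [0.047, -0.999, -0.023]]
force: [-0.3, 0.1, -0.6]
opening: 0.004
```

```bash
python3 st.py b2
```

```text
14.0 [ 0.5549 -0.0916  0.0851] yaw 7.04 [ 0.05  -0.017 -0.999] [-0.3  0.1 -0.6] 0.00411334350872622
```

View pics/b2_s.png

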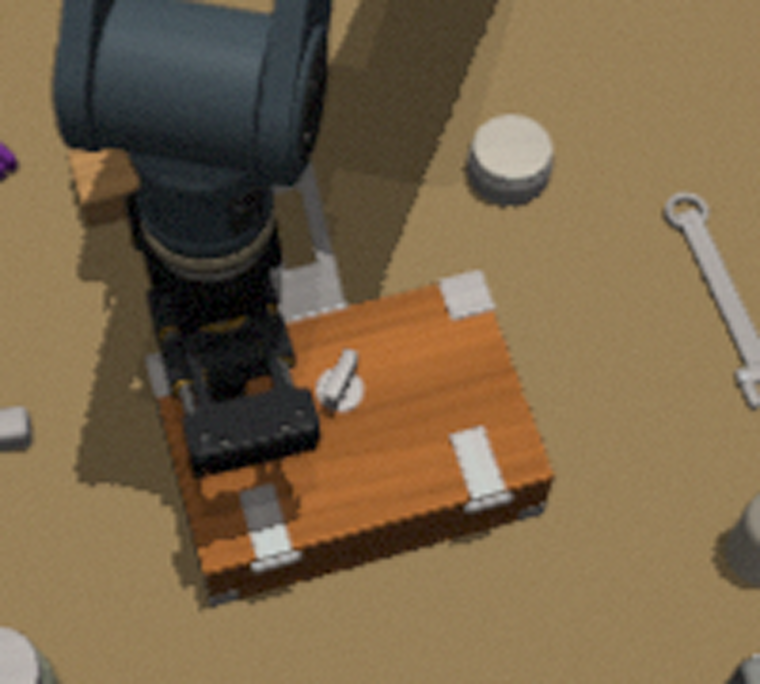

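Nearly shut; press the rest down until resistance.

>>> {"api": "apply_moves", "payload": {
  "steps": [
    {"x": 0,"y": 0,"z": -7,"spin": 0},
    {"x": 0,"y": 0,"z": -5,"spin": 0},
    {"x": 0,"y": 0,"z": -3,"spin": 0}
  ]
}}

```text
time_s: 14.4
position: [0.5591, -0.0927, 0.0733]
tcp_rot: [[0.991, 0.059, -0.122], [0.123, -0.02, 0.992], [0.056, -0.998, -0.027]]
force: [0.6, 1.0, 1.7]
opening: 0.003
```

>>> {"api": "apply_moves", "payload": {
  "steps": [
    {"x": 0,"y": 0,"z": -3,"spin": 0},
    {"x": 0,"y": 0,"z": -1,"spin": 0}
  ]
}}

```text
time_s: 14.6
position: [0.5591, -0.0927, 0.0726]
tcp_rot: [[0.991, 0.059, -0.123], [0.124, -0.02, 0.992], [0.056, -0.998, -0.028]]
force: [-2.3, 0.8, 6.2]
opening: 0.004
```

>>> {"api": "apply_moves", "payload": {
  "steps": [
    {"x": 0,"y": 0,"z": -3,"spin": 0},
    {"x": 0,"y": 0,"z": -3,"spin": 0}
  ]
}}

```text
time_s: 14.8
position: [0.5591, -0.0927, 0.0723]
tcp_rot: [[0.991, 0.06, -0.123], [0.125, -0.022, 0.992], [0.057, -0.998, -0.029]]
force: [-7.1, 0.9, 26.3]
opening: 0.007
```

>>> {"api": "apply_moves", "payload": {
  "steps": [
    {"x": 0,"y": 0,"z": 10,"spin": 0},
    {"x": 0,"y": -10,"z": 25,"spin": 0},
    {"x": 0,"y": -20,"z": 35,"spin": 0},
    {"x": 0,"y": -30,"z": 35,"spin": 0},
    {"x": 0,"y": -30,"z": 15,"spin": 0}
  ]
}}

```text
time_s: 15.3
position: [0.5573, -0.1803, 0.1954]
tcp_rot: [[0.99, 0.056, -0.13], [0.131, -0.019, 0.991], [0.053, -0.998, -0.026]]
force: [-0.1, -0.4, -0.5]
opening: 0.001
```

```bash
python3 st.py b3; python3 - <<'E'
from h import *
s=imaging.capture('scene');np.save('pics/b3.npy',s);crop(s,230,160,370,290,5.5,'pics/b3z.png')
E
```

```text
15.3 [ 0.5573 -0.1803  0.1954] yaw 7.56 [ 0.056 -0.019 -0.998] [-0.1 -0.4 -0.5] 0.001212202478173663
```

View pics/b3z.png

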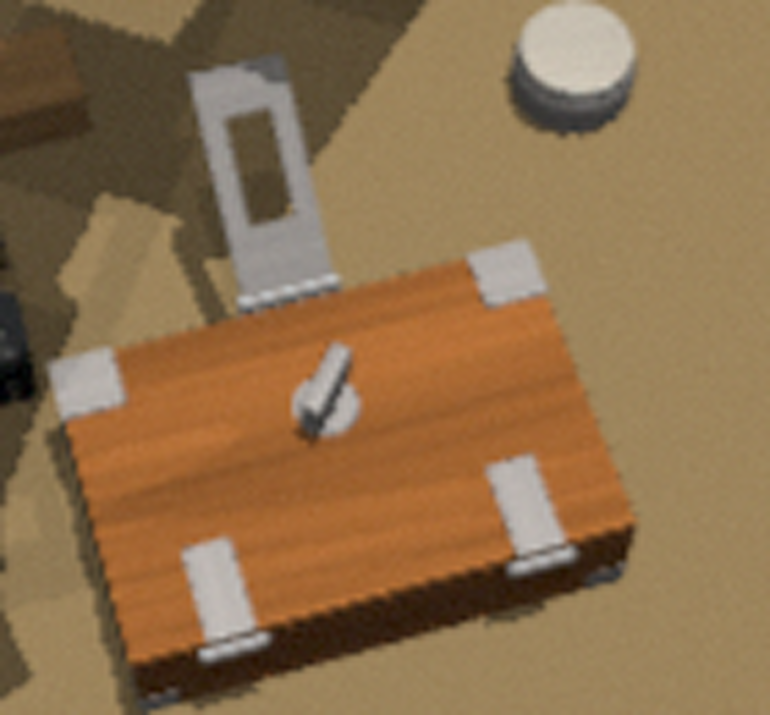

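View pics/b3_t.png

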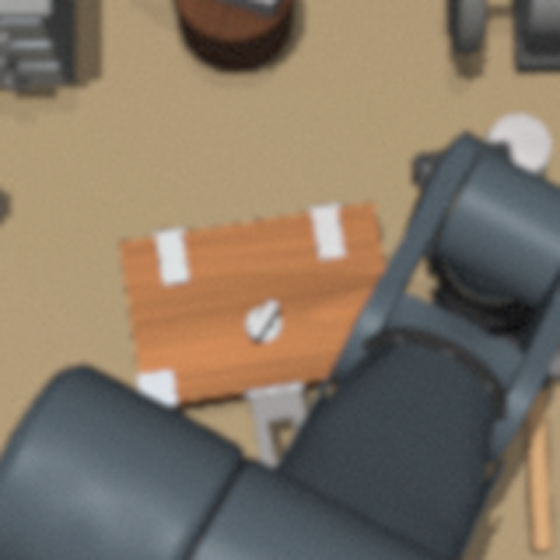

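```bash
cat > f1.py <<'E'
from fit import *
S=lambda x,y:np.array([230+(x+.5)/5.5-.5,160+(y+.5)/5.5-.5]); T=lambda x,y:np.array([200+(x+.5)/3.5-.5,100+(y+.5)/3.5-.5])
L=[('scene',S(48,365),[-75,-115,64]),('scene',S(528,240),[-75,115,64]),('scene',S(634,522),[75,115,64]),('scene',S(135,662),[75,-115,64]),
('top',T(121,241),[75,115,64]),('top',T(377,204),[75,-115,64]),('top',T(139,406),[-75,115,64])]
def res(q): return np.concatenate([proj(n,case(q,np.array(P)/1000))[0]-uv for n,uv,P in L])
r=least_squares(res,[.577,-.017,.13]);print(r.x,np.degrees(r.x[2]));print(res(r.x).reshape(-1,2).round(1).tolist())
B=back('scene',[S(340,350),S(315,410)],.093);d=B[0]-B[1];print(B.mean(0),np.degrees(np.arctan2(d[1],d[0])),np.linalg.norm(d))
B2=back('top',[T(277,306),T(253,337)],.093);d=B2[0]-B2[1];print(B2.mean(0),np.degrees(np.arctan2(d[1],d[0])),np.linalg.norm(d))
print('pred',case(r.x,np.array([-19,0,83])/1000))
E
python3 f1.py
python3 - <<'E'
from h import *
s=np.load('pics/b3.npy');a=cv2.resize(s[215:250,275:305],(600,600*35//30),interpolation=cv2.INTER_CUBIC);
t=imaging.capture('top');b=cv2.resize(t[175:205,260:290],(600,600),interpolation=cv2.INTER_CUBIC)
cv2.imwrite('pics/st.png',np.hstack([cv2.resize(a[:600],(400,400)),cv2.resize(b,(400,400))])[:,:,::-1])
E
```

```text
[ 0.57617987 -0.0171709   0.12687532] 7.269420523219527
[[0.2, -0.5], [-0.4, 0.4], [0.4, 0.5], [-1.6, 0.1], [-1.2, 0.2], [-1.2, -0.2], [0.5, 0.5]]
[ 0.55953089 -0.01845912  0.093     ] 150.73969709245824 0.031704133559453514
[ 0.55578274 -0.02307587  0.093     ] -38.82729001194244 0.034204283930779636
pred [[ 0.55733259 -0.01957507  0.083     ]]
```

View pics/st.png

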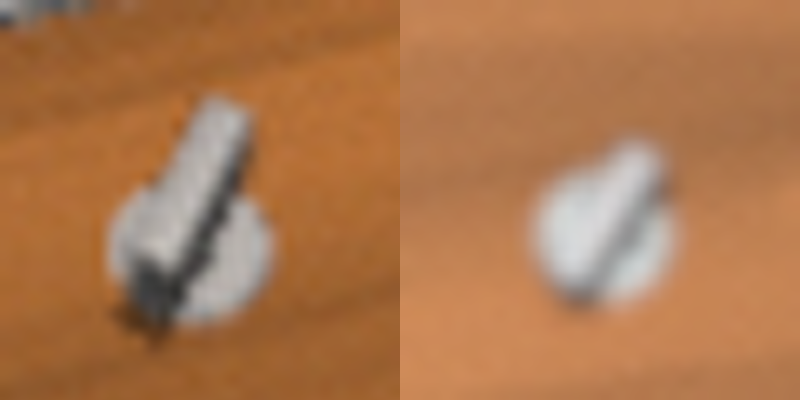

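```bash
python3 - <<'E'
from fit import *
def line(n,c,x0,y0,s,z=.093):
    B=back(n,[(x0+(a+.5)/s-.5,y0+(b+.5)/s-.5) for a,b in c],z);d=B[0]-B[1];print(n,B.mean(0).round(4),np.degrees(np.arctan2(d[1],d[0])),np.linalg.norm(d))
line('scene',[(228,98),(150,250)],275,215,13.33)
line('scene',[(250,120),(180,280)],275,215,13.33)
line('scene',[(205,100),(130,240)],275,215,13.33)
line('top',[(635-400,145),(578-400,285)],260,175,13.33)
line('top',[(655-400,165),(590-400,290)],260,175,13.33)
# overlay predicted bar for angles
s=np.load('pics/b3.npy');p=[.5767,-.0172,.1275]
out=[]
for th in(.5,.6,.7,.8):
    a=cv2.resize(s[215:245,275:305],(400,400),interpolation=cv2.INTER_CUBIC)
    ca,sa=np.cos(th),-np.sin(th)
    P=[[-19+ e*ca-f*sa, e*sa+f*ca,93] for e,f in[(-18,-5),(18,-5),(18,5),(-18,5)]]
    uv=(proj('scene',case(p,np.array(P)/1000))-[275,215]+.5)*13.33-.5
    cv2.polylines(a,[uv.round().astype(int)],True,(0,0,255),1);out.append(a)
cv2.imwrite('pics/ov.png',cv2.resize(np.vstack([np.hstack(out[:2]),np.hstack(out[2:])])[:,:,::-1],(600,600)))
E
```

```text
scene [ 0.5564 -0.019   0.093 ] 146.60369893932062 0.034248501446665004
scene [ 0.5624 -0.0152  0.093 ] 149.69723350759213 0.03504166995748558
scene [ 0.555  -0.0227  0.093 ] 145.76260337730236 0.03178919937694443
top [ 0.5584 -0.0221  0.093 ] -23.33853340872454 0.03475989325955724
top [ 0.5554 -0.0257  0.093 ] -28.630659126682232 0.032353819532619225
```

View pics/ov.png

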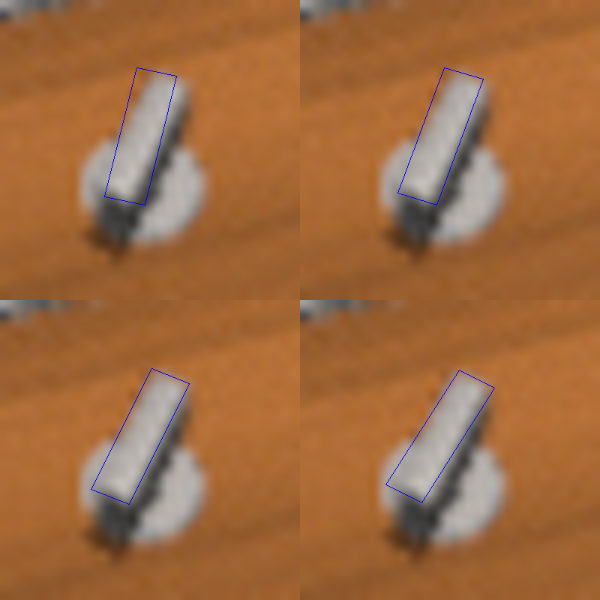

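>>> {"api": "apply_moves", "payload": {
  "steps": [
    {"x": 0,"y": 22,"z": 0,"spin": 0.13},
    {"x": 0,"y": 23,"z": 0,"spin": 0.13},
    {"x": 0,"y": 23,"z": 0,"spin": 0.13},
    {"x": 0,"y": 23,"z": 0,"spin": 0.13},
    {"x": 0,"y": 23,"z": 0,"spin": 0.13},
    {"x": 0,"y": 23,"z": 0,"spin": 0.13},
    {"x": 0,"y": 20,"z": -10,"spin": 0.12},
    {"x": 0,"y": 0,"z": 0,"spin": 0}
  ],
  "grip": 40
}}

```text
time_s: 16.3
position: [0.5439, -0.0046, 0.1698]
tcp_rot: [[0.479, 0.014, -0.878], [0.877, 0.037, 0.479], [0.039, -0.999, 0.005]]
force: [-1.1, 0.6, -0.1]
opening: 0.451
```

```bash
python3 st.py
```

```text
16.3 [ 0.5439 -0.0046  0.1698] yaw 61.35 [ 0.014  0.037 -0.999] [-1.1  0.6 -0.1] 0.4506103972147933
```

>>> {"api": "apply_moves", "payload": {
  "steps": [
    {"x": 7,"y": -7,"z": -10,"spin": -0.02},
    {"x": 6,"y": -7,"z": -20,"spin": -0.02},
    {"x": 0,"y": 0,"z": -15,"spin": 0},
    {"x": 0,"y": 0,"z": 0,"spin": 0}
  ]
}}

```text
time_s: 16.7
position: [0.5571, -0.0194, 0.1201]
tcp_rot: [[0.521, 0.013, -0.854], [0.853, 0.036, 0.521], [0.037, -0.999, 0.008]]
force: [-0.5, 0.0, -0.1]
opening: 0.463
```

```bash
python3 st.py c1
```

```text
16.7 [ 0.5571 -0.0194  0.1201] yaw 58.58 [ 0.013  0.036 -0.999] [-0.5  0.  -0.1] 0.4631819120035263
```

View pics/c1_s.png

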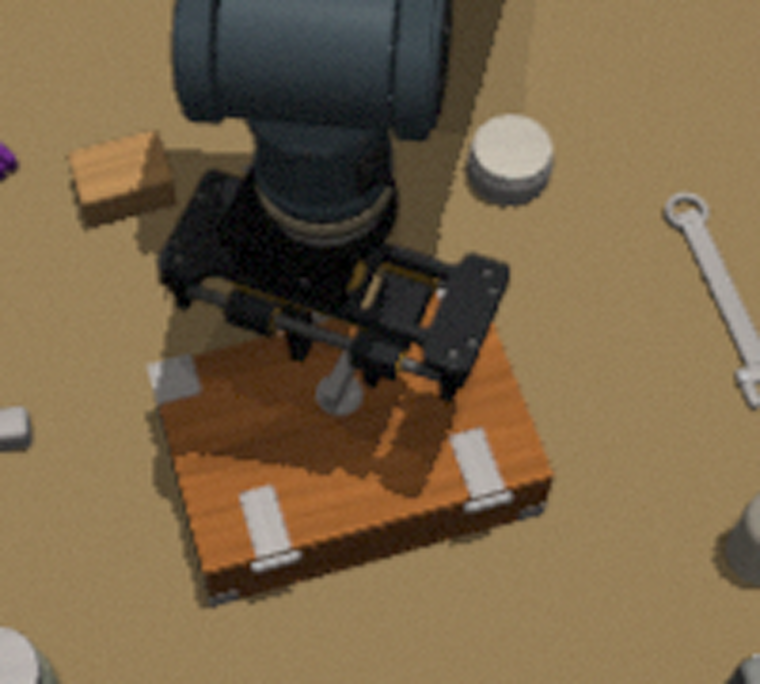

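>>> {"api": "apply_moves", "payload": {
  "steps": [
    {"x": 0,"y": 0,"z": -12,"spin": 0},
    {"x": 0,"y": 0,"z": -12,"spin": 0},
    {"x": 0,"y": 0,"z": -9,"spin": 0},
    {"x": 0,"y": 0,"z": 0,"spin": 0}
  ]
}}

```text
time_s: 17.2
position: [0.5596, -0.0208, 0.0877]
tcp_rot: [[0.522, 0.02, -0.853], [0.852, 0.034, 0.523], [0.039, -0.999, 0.001]]
force: [0.1, -0.4, -0.7]
opening: 0.462
```

```bash
python3 st.py
```

```text
17.2 [ 0.5596 -0.0208  0.0877] yaw 58.49 [ 0.02   0.034 -0.999] [ 0.1 -0.4 -0.7] 0.46166811570344524
```

>>> {"api": "apply_moves", "payload": {
  "steps": [
    {"x": -2,"y": 1.5,"z": -2,"spin": 0},
    {"x": 0,"y": 0,"z": 0,"spin": 0}
  ]
}}

```text
time_s: 17.4
position: [0.5573, -0.0191, 0.0853]
tcp_rot: [[0.522, 0.019, -0.853], [0.852, 0.034, 0.523], [0.039, -0.999, 0.001]]
force: [-0.7, 0.1, -0.9]
opening: 0.456
```

>>> {"api": "apply_moves", "payload": {
  "steps": [
    {"x": 0,"y": 0,"z": 0,"spin": 0},
    {"x": 0,"y": 0,"z": 0,"spin": 0},
    {"x": 0,"y": 0,"z": 0,"spin": 0},
    {"x": 0,"y": 0,"z": 0,"spin": 0},
    {"x": 0,"y": 0,"z": 0,"spin": 0}
  ],
  "grip": 4
}}

```text
time_s: 17.9
position: [0.5577, -0.0195, 0.0865]
tcp_rot: [[0.521, 0.021, -0.853], [0.853, 0.032, 0.521], [0.038, -0.999, -0.001]]
force: [0.8, -1.5, -0.6]
opening: 0.111
```

```bash
python3 st.py
```

```text
17.9 [ 0.5577 -0.0195  0.0865] yaw 58.57 [ 0.021  0.032 -0.999] [ 0.8 -1.5 -0.6] 0.1105425776263981
```

>>> {"api": "apply_moves", "payload": {
  "steps": [
    {"x": 0,"y": 0,"z": 0,"spin": 0.1},
    {"x": 0,"y": 0,"z": 0,"spin": 0.1},
    {"x": 0,"y": 0,"z": 0,"spin": 0.1},
    {"x": 0,"y": 0,"z": 0,"spin": 0.1},
    {"x": 0,"y": 0,"z": 0,"spin": 0.1},
    {"x": 0,"y": 0,"z": 0,"spin": 0.08},
    {"x": 0,"y": 0,"z": 0,"spin": 0.05}
  ]
}}

```text
time_s: 18.6
position: [0.5579, -0.0191, 0.0865]
tcp_rot: [[-0.105, -0.002, -0.994], [0.994, 0.039, -0.105], [0.039, -0.999, -0.002]]
force: [-0.1, -0.0, -0.3]
opening: 0.114
```

```bash
python3 st.py;python3 -c "
from h import *
print(read_state()['moment'])"
```

```text
18.6 [ 0.5579 -0.0191  0.0865] yaw 96.05 [-0.002  0.039 -0.999] [-0.1 -0.  -0.3] 0.11412963273799175
[-0.07998866 -0.12387085 -0.01313277]
```

>>> {"api": "apply_moves", "payload": {
  "steps": [
    {"x": 0,"y": 0,"z": 0,"spin": 0.03},
    {"x": 0,"y": 0,"z": 0,"spin": 0}
  ]
}}

```text
time_s: 18.8
position: [0.5579, -0.019, 0.0865]
tcp_rot: [[-0.137, -0.004, -0.991], [0.99, 0.039, -0.137], [0.039, -0.999, -0.002]]
force: [-0.8, 0.3, 0.2]
opening: 0.11
```

>>> {"api": "apply_moves", "payload": {
  "steps": [
    {"x": 0,"y": 0,"z": 0,"spin": 0},
    {"x": 0,"y": 0,"z": 0,"spin": 0},
    {"x": 0,"y": 0,"z": 0,"spin": 0},
    {"x": 0,"y": 0,"z": 0,"spin": 0}
  ],
  "grip": 35
}}

```text
time_s: 19.2
position: [0.5581, -0.019, 0.0866]
tcp_rot: [[-0.135, -0.003, -0.991], [0.99, 0.039, -0.135], [0.039, -0.999, -0.002]]
force: [-0.2, 0.4, -0.2]
opening: 0.363
```

>>> {"api": "apply_moves", "payload": {
  "steps": [
    {"x": 0,"y": 0,"z": 10,"spin": 0},
    {"x": 0,"y": 0,"z": 25,"spin": 0},
    {"x": 0,"y": 0,"z": 35,"spin": 0},
    {"x": 0,"y": -10,"z": 40,"spin": 0},
    {"x": 0,"y": -30,"z": 10,"spin": -0.1},
    {"x": 0,"y": -30,"z": 0,"spin": -0.1},
    {"x": 0,"y": -30,"z": 0,"spin": -0.1},
    {"x": 0,"y": 0,"z": 0,"spin": 0}
  ],
  "grip": 0
}}

```text
time_s: 20.0
position: [0.5579, -0.1214, 0.2175]
tcp_rot: [[0.173, 0.015, -0.985], [0.984, 0.037, 0.173], [0.039, -0.999, -0.009]]
force: [-1.7, -0.2, -1.3]
opening: 0.006
```

```bash
python3 st.py c2
```

```text
20.0 [ 0.5579 -0.1214  0.2175] yaw 80.05 [ 0.015  0.037 -0.999] [-1.7 -0.2 -1.3] 0.005598501798078794
```

View pics/c2_s.png

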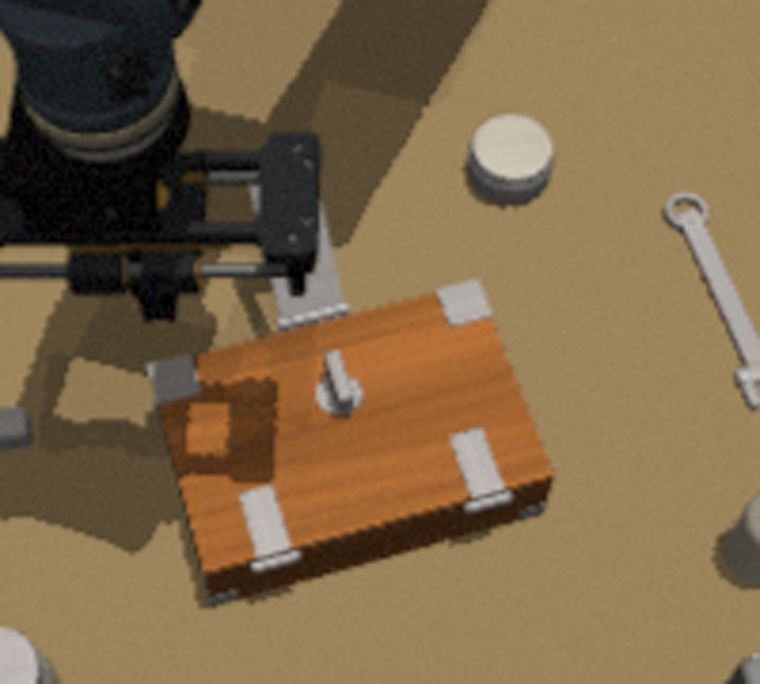

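>>> {"api": "apply_moves", "payload": {
  "steps": [
    {"x": -22,"y": 10,"z": 2,"spin": 0.05},
    {"x": -22,"y": 10,"z": 2,"spin": 0.05},
    {"x": -22,"y": 10,"z": 0,"spin": 0.05},
    {"x": -22,"y": 10,"z": 0,"spin": 0.05},
    {"x": -22,"y": 10,"z": 0,"spin": 0.05},
    {"x": -22,"y": 10,"z": 0,"spin": 0.05},
    {"x": -22,"y": 10,"z": 0,"spin": 0},
    {"x": 0,"y": 0,"z": 0,"spin": 0}
  ],
  "grip": 0
}}

```text
time_s: 20.9
position: [0.3932, -0.0352, 0.2205]
tcp_rot: [[-0.159, -0.007, -0.987], [0.986, 0.049, -0.159], [0.05, -0.999, -0.0]]
force: [-0.5, -0.1, 0.2]
opening: 0.003
```

```bash
python3 st.py c3; cat > hp.py <<'E'
from fit import *
p=[.5767,-.0172,.1272]
for deg in [144.5,135,125,115,105,95,90,80,70,60,50,40,30,20,10,5,0]:
    f=np.radians(deg); le=hasp(f,108,0,14); co=hasp(f,94,0,2)
    xl=min(le[0],co[0])
    if le[0]<co[0]:
        z=le[2]-14
        if deg<90:
            d=(xl+79+2*np.sin(f))/np.cos(f); z=max(z,67+d*np.sin(f)+2*np.cos(f)+2)
    else: z=co[2]
    print(deg,case(p,np.array([xl-9.5,0,z+8])/1000)[0].round(4))
E
python3 hp.py
```

```text
20.9 [ 0.3932 -0.0352  0.2205] yaw 99.15 [-0.007  0.049 -0.999] [-0.5 -0.1  0.2] 0.0034203087213666213
144.5 [ 0.3936 -0.0406  0.1123]
135 [ 0.4033 -0.0394  0.1275]
125 [ 0.4161 -0.0377  0.1414]
115 [ 0.4311 -0.0358  0.153 ]
105 [ 0.4478 -0.0337  0.1617]
95 [ 0.4657 -0.0314  0.1674]
90 [ 0.475  -0.0302  0.169 ]
80 [ 0.4938 -0.0278  0.1698]
70 [ 0.5125 -0.0254  0.1673]
60 [ 0.5305 -0.0231  0.1615]
50 [ 0.5471 -0.021   0.1527]
40 [ 0.5591 -0.0195  0.137 ]
30 [ 0.5687 -0.0182  0.1237]
20 [ 0.5759 -0.0173  0.109 ]
10 [ 0.5804 -0.0167  0.0933]
5 [ 0.5816 -0.0166  0.0852]
0 [ 0.5822 -0.0165  0.077 ]
```

View pics/c3_s.png

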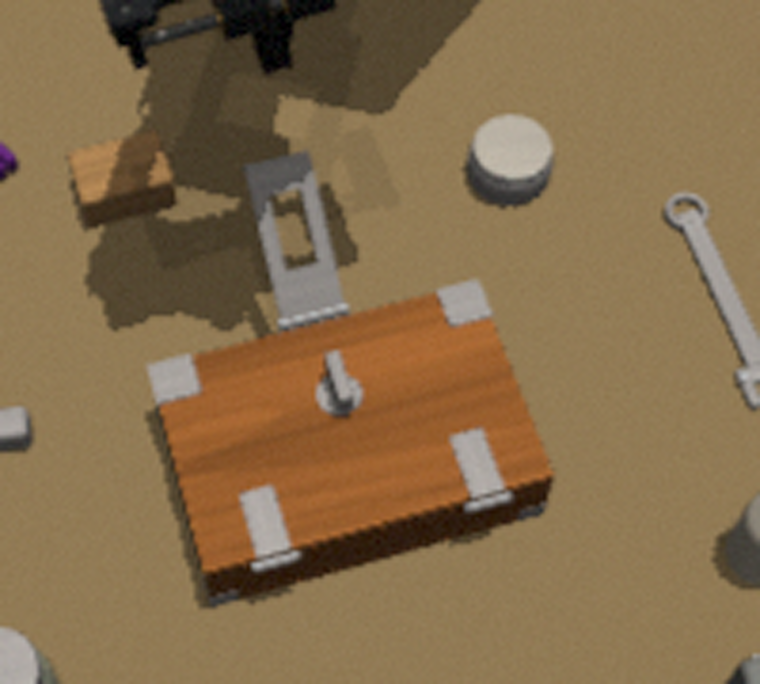

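>>> {"api": "apply_moves", "payload": {
  "steps": [
    {"x": -7,"y": -3,"z": 0,"spin": -0.03},
    {"x": -8,"y": -3,"z": 0,"spin": 0},
    {"x": 0,"y": 0,"z": 0,"spin": 0}
  ]
}}

```text
time_s: 21.3
position: [0.3849, -0.0452, 0.2216]
tcp_rot: [[-0.127, 0.004, -0.992], [0.991, 0.045, -0.127], [0.044, -0.999, -0.009]]
force: [1.7, 0.4, -0.5]
opening: 0.007
```

```bash
python3 st.py
```

```text
21.3 [ 0.3849 -0.0452  0.2216] yaw 97.33 [ 0.004  0.045 -0.999] [ 1.7  0.4 -0.5] 0.00710171584527327
```

>>> {"api": "apply_moves", "payload": {
  "steps": [
    {"x": -6,"y": 2,"z": -10,"spin": 0},
    {"x": -3,"y": 0,"z": -20,"spin": 0},
    {"x": -1,"y": 0,"z": -20,"spin": 0},
    {"x": 0,"y": 0,"z": 0,"spin": 0}
  ]
}}

```text
time_s: 21.7
position: [0.3776, -0.0459, 0.1712]
tcp_rot: [[-0.124, 0.01, -0.992], [0.991, 0.042, -0.124], [0.041, -0.999, -0.015]]
force: [-0.8, 0.2, -0.1]
opening: 0.008
```

```bash
python3 st.py c4
```

```text
21.7 [ 0.3776 -0.0459  0.1712] yaw 97.14 [ 0.01   0.042 -0.999] [-0.8  0.2 -0.1] 0.008478410334707183
```

View pics/c4_s.png

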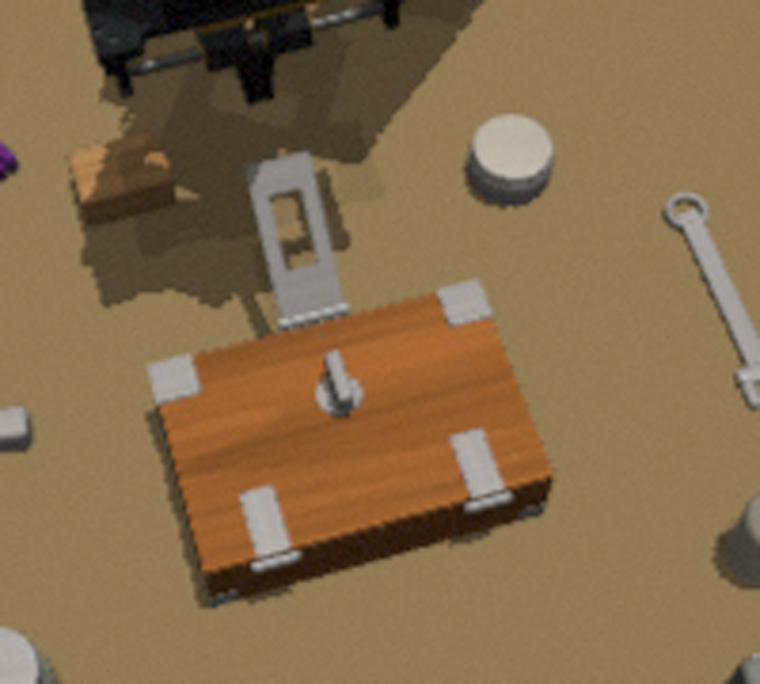

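>>> {"api": "apply_moves", "payload": {
  "steps": [
    {"x": 0,"y": 4,"z": -15,"spin": 0},
    {"x": 0,"y": 0,"z": -20,"spin": 0},
    {"x": 0,"y": 0,"z": -20,"spin": 0},
    {"x": 0,"y": 0,"z": -4,"spin": 0},
    {"x": 0,"y": 0,"z": 0,"spin": 0}
  ]
}}

```text
time_s: 22.3
position: [0.3857, -0.0456, 0.1167]
tcp_rot: [[-0.124, 0.027, -0.992], [0.992, 0.034, -0.123], [0.031, -0.999, -0.031]]
force: [-0.3, -0.7, 1.3]
opening: 0.004
```

```bash
python3 st.py c5
```

```text
22.3 [ 0.3857 -0.0456  0.1167] yaw 97.15 [ 0.027  0.034 -0.999] [-0.3 -0.7  1.3] 0.0044413897014283395
```

View pics/c5_s.png

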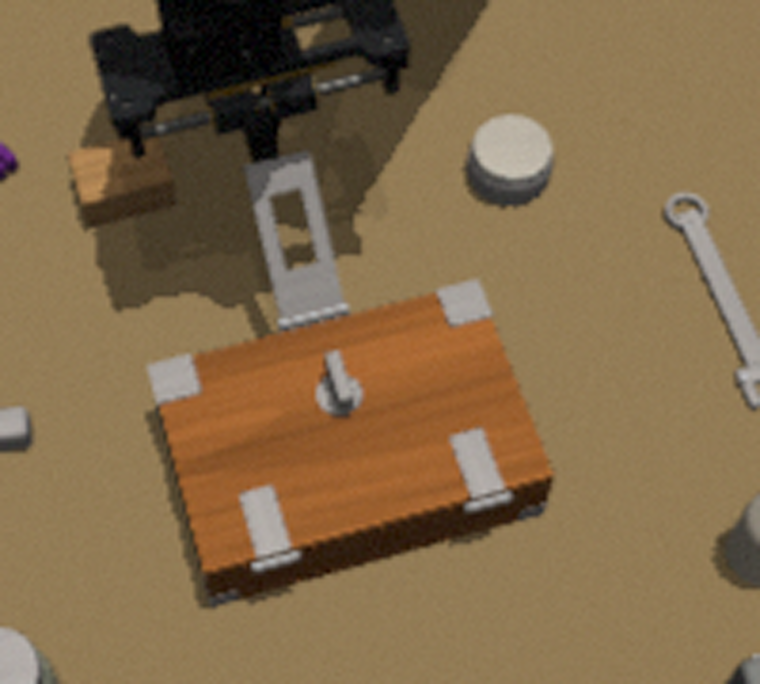

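>>> {"api": "apply_moves", "payload": {
  "steps": [
    {"x": 16,"y": 4,"z": 4,"spin": 0},
    {"x": 13,"y": 3,"z": 14,"spin": 0},
    {"x": 15,"y": 2,"z": 12,"spin": 0},
    {"x": 17,"y": 2,"z": 9,"spin": 0}
  ]
}}

```text
time_s: 22.8
position: [0.4404, -0.0327, 0.1596]
tcp_rot: [[-0.125, 0.014, -0.992], [0.992, 0.036, -0.125], [0.034, -0.999, -0.019]]
force: [-1.1, -0.2, -1.0]
opening: 0.004
```

```bash
python3 st.py c6
```

```text
22.8 [ 0.4404 -0.0327  0.1596] yaw 97.2 [ 0.014  0.036 -0.999] [-1.1 -0.2 -1. ] 0.003755482292731931
```

View pics/c6_s.png

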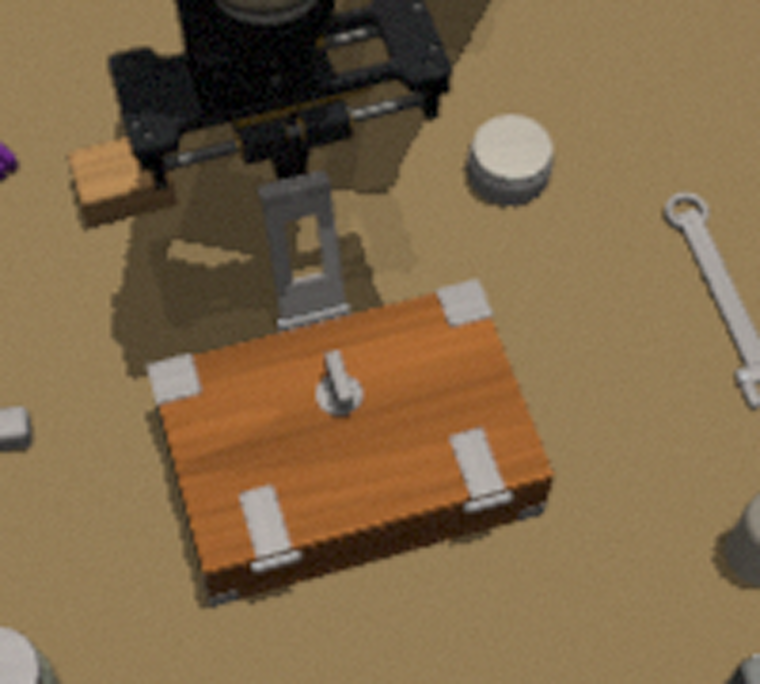

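>>> {"api": "apply_moves", "payload": {
  "steps": [
    {"x": 17,"y": 2,"z": 4,"spin": 0},
    {"x": 17,"y": 2,"z": 2,"spin": 0},
    {"x": 18,"y": 2,"z": 0,"spin": 0},
    {"x": 18,"y": 2,"z": -3,"spin": 0}
  ]
}}

```text
time_s: 23.3
position: [0.5085, -0.0244, 0.1644]
tcp_rot: [[-0.127, 0.014, -0.992], [0.991, 0.035, -0.126], [0.033, -0.999, -0.019]]
force: [-1.1, -0.5, 1.2]
opening: 0.009
```

```bash
python3 st.py c7
```

```text
23.3 [ 0.5085 -0.0244  0.1644] yaw 97.27 [ 0.014  0.035 -0.999] [-1.1 -0.5  1.2] 0.00869920648607064
```

View pics/c7_s.png

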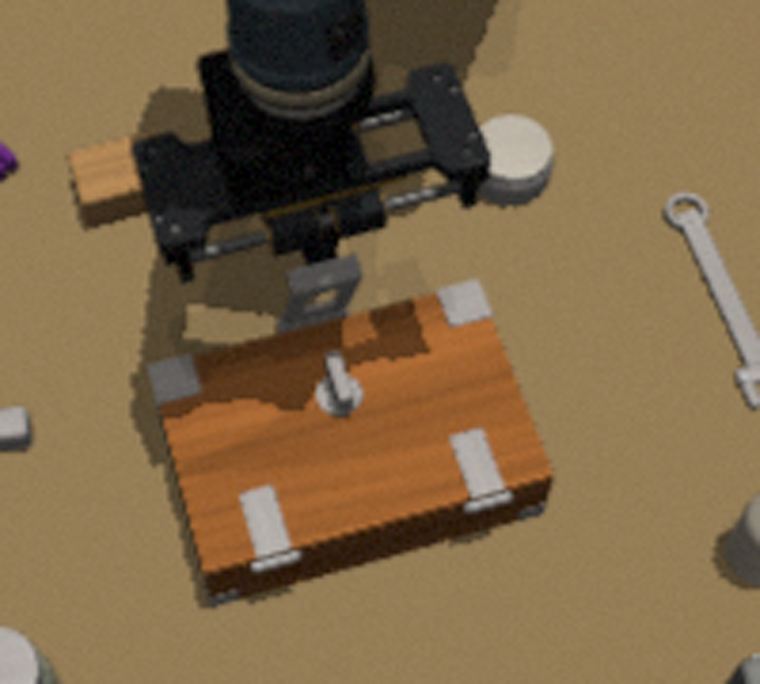

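>>> {"api": "apply_moves", "payload": {
  "steps": [
    {"x": 19,"y": 2,"z": -5,"spin": 0},
    {"x": 17,"y": 2,"z": -9,"spin": 0},
    {"x": 13,"y": 2,"z": -15,"spin": 0}
  ]
}}

```text
time_s: 23.7
position: [0.5545, -0.0186, 0.1355]
tcp_rot: [[-0.127, 0.011, -0.992], [0.991, 0.035, -0.127], [0.034, -0.999, -0.016]]
force: [0.2, 0.1, 0.7]
opening: 0.006
```

```bash
python3 st.py c8
```

```text
23.7 [ 0.5545 -0.0186  0.1355] yaw 97.31 [ 0.011  0.035 -0.999] [0.2 0.1 0.7] 0.006145685514028092
```

View pics/c8_s.png

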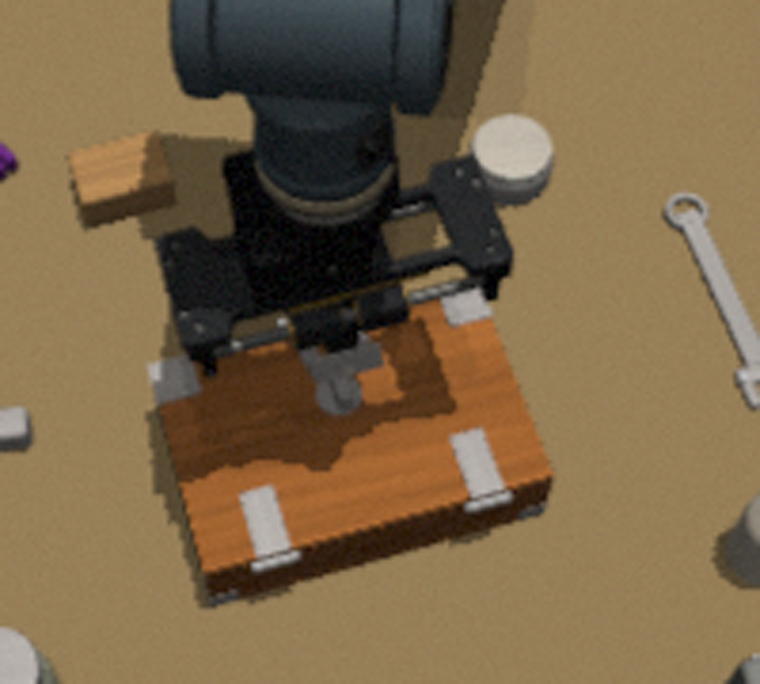

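>>> {"api": "apply_moves", "payload": {
  "steps": [
    {"x": 14,"y": 1,"z": 0,"spin": 0},
    {"x": 10,"y": 1,"z": -8,"spin": 0},
    {"x": 7,"y": 1,"z": -14,"spin": 0},
    {"x": 4,"y": 0,"z": -12,"spin": 0}
  ]
}}

```text
time_s: 24.2
position: [0.5829, -0.0152, 0.0993]
tcp_rot: [[-0.127, -0.0, -0.992], [0.991, 0.037, -0.127], [0.037, -0.999, -0.005]]
force: [-6.9, 2.0, 46.6]
opening: 0.007
```

```bash
python3 st.py c9
```

```text
24.2 [ 0.5829 -0.0152  0.0993] yaw 97.3 [-0.     0.037 -0.999] [-6.9  2.  46.6] 0.0066218110009245825
```

View pics/c9_s.png

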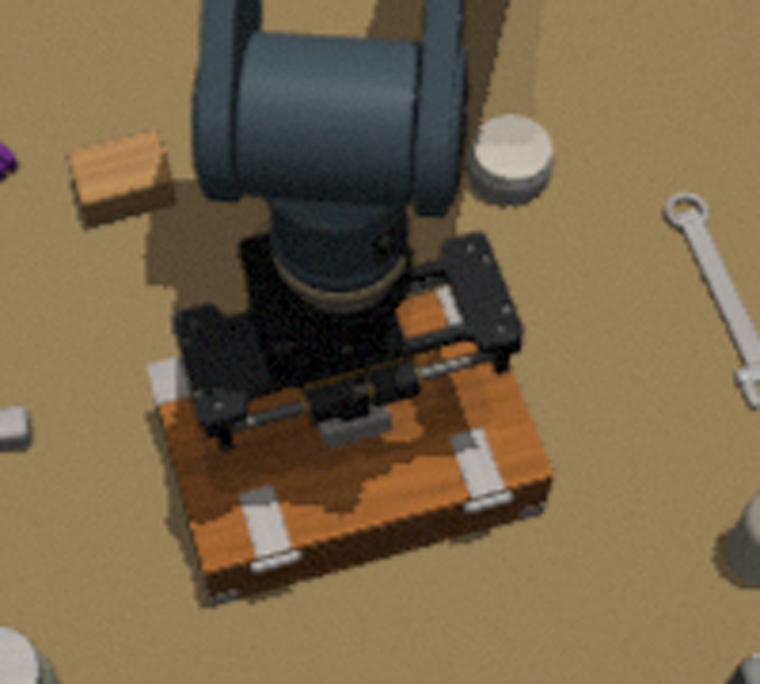

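>>> {"api": "apply_moves", "payload": {
  "steps": [
    {"x": 0,"y": 0,"z": 6,"spin": 0},
    {"x": 0,"y": 0,"z": 3,"spin": 0}
  ]
}}

```text
time_s: 24.5
position: [0.5823, -0.0153, 0.1088]
tcp_rot: [[-0.127, -0.002, -0.992], [0.991, 0.038, -0.127], [0.038, -0.999, -0.003]]
force: [0.0, -0.5, 0.2]
opening: 0.006
```

```bash
python3 st.py d1; python3 - <<'E'
from h import *
s=imaging.capture('scene');crop(s,250,190,340,260,8,'pics/d1z.png')
E
```

```text
24.5 [ 0.5823 -0.0153  0.1088] yaw 97.31 [-0.002  0.038 -0.999] [ 0.  -0.5  0.2] 0.0056644724080958855
```

View pics/d1z.png

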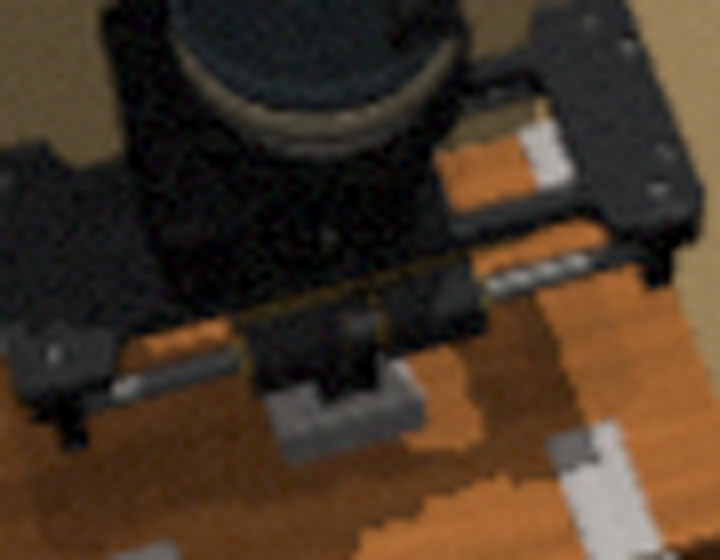

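>>> {"api": "apply_moves", "payload": {
  "steps": [
    {"x": 0,"y": 0,"z": 12,"spin": 0},
    {"x": 10,"y": 1,"z": 0,"spin": 0},
    {"x": 10,"y": 1,"z": 0,"spin": 0},
    {"x": 0,"y": 0,"z": -5,"spin": 0},
    {"x": 0,"y": 0,"z": 0,"spin": 0}
  ]
}}

```text
time_s: 25.15
position: [0.6043, -0.0131, 0.1155]
tcp_rot: [[-0.127, -0.002, -0.992], [0.991, 0.038, -0.127], [0.038, -0.999, -0.003]]
force: [0.4, 0.5, -0.3]
opening: 0.006
```

>>> {"api": "apply_moves", "payload": {
  "steps": [
    {"x": 0,"y": 0,"z": -8,"spin": 0},
    {"x": 0,"y": 0,"z": -6,"spin": 0},
    {"x": 0,"y": 0,"z": -3,"spin": 0}
  ]
}}

```text
time_s: 25.45
position: [0.604, -0.0129, 0.0966]
tcp_rot: [[-0.127, -0.003, -0.992], [0.991, 0.038, -0.127], [0.038, -0.999, -0.002]]
force: [0.5, 0.2, -0.5]
opening: 0.009
```

>>> {"api": "apply_moves", "payload": {
  "steps": [
    {"x": 0,"y": 0,"z": -5,"spin": 0},
    {"x": 0,"y": 0,"z": -3,"spin": 0}
  ]
}}

```text
time_s: 25.65
position: [0.6035, -0.0129, 0.0877]
tcp_rot: [[-0.127, -0.004, -0.992], [0.991, 0.038, -0.127], [0.039, -0.999, -0.001]]
force: [-2.2, 0.6, 14.8]
opening: 0.005
```

>>> {"api": "apply_moves", "payload": {
  "steps": [
    {"x": 0,"y": 0,"z": -2,"spin": 0}
  ]
}}

```text
time_s: 25.75
position: [0.6036, -0.0129, 0.0873]
tcp_rot: [[-0.127, -0.004, -0.992], [0.991, 0.038, -0.127], [0.039, -0.999, -0.001]]
force: [-4.5, 0.7, 22.3]
opening: 0.007
```

>>> {"api": "apply_moves", "payload": {
  "steps": [
    {"x": 0,"y": 0,"z": 10,"spin": 0},
    {"x": 0,"y": 0,"z": 30,"spin": 0},
    {"x": 0,"y": -20,"z": 40,"spin": -0.1},
    {"x": -10,"y": -40,"z": 30,"spin": -0.1},
    {"x": -10,"y": -40,"z": 0,"spin": 0},
    {"x": 0,"y": 0,"z": 0,"spin": 0}
  ]
}}

```text
time_s: 26.35
position: [0.5823, -0.1149, 0.2022]
tcp_rot: [[0.076, 0.005, -0.997], [0.996, 0.038, 0.076], [0.038, -0.999, -0.002]]
force: [0.5, 0.1, 0.4]
opening: 0.004
```

```bash
python3 st.py d2;python3 - <<'E'
from h import *
s=imaging.capture('scene');crop(s,250,190,340,260,8,'pics/d2z.png')
E
```

```text
26.35 [ 0.5823 -0.1149  0.2022] yaw 85.62 [ 0.005  0.038 -0.999] [0.5 0.1 0.4] 0.004359528509198777
```

View pics/d2z.png

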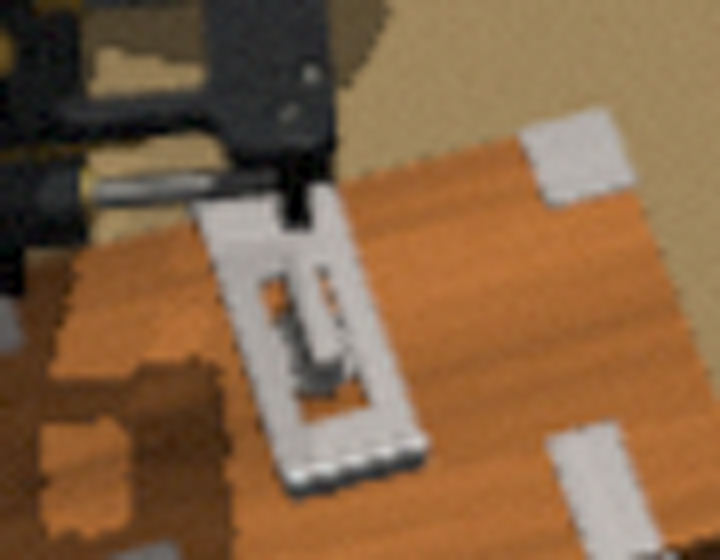

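>>> {"api": "apply_moves", "payload": {
  "steps": [
    {"x": -5,"y": 20,"z": 0,"spin": 0.06},
    {"x": -6,"y": 25,"z": 0,"spin": 0.06},
    {"x": -7,"y": 25,"z": -10,"spin": 0.06},
    {"x": -6,"y": 23,"z": -20,"spin": 0.02},
    {"x": 0,"y": 0,"z": -20,"spin": 0},
    {"x": 0,"y": 0,"z": 0,"spin": 0}
  ],
  "grip": 32
}}

```text
time_s: 27.1
position: [0.5548, -0.0046, 0.1459]
tcp_rot: [[-0.144, -0.014, -0.989], [0.988, 0.046, -0.144], [0.047, -0.999, 0.007]]
force: [0.6, 0.7, 0.1]
opening: 0.353
```

```bash
python3 st.py
```

```text
27.1 [ 0.5548 -0.0046  0.1459] yaw 98.28 [-0.014  0.046 -0.999] [0.6 0.7 0.1] 0.3531080962516073
```

>>> {"api": "apply_moves", "payload": {
  "steps": [
    {"x": 3,"y": -14,"z": 0,"spin": -0.01},
    {"x": 0,"y": 0,"z": -12,"spin": 0},
    {"x": 0,"y": 0,"z": -12,"spin": 0},
    {"x": 0,"y": 0,"z": 0,"spin": 0}
  ]
}}

```text
time_s: 27.5
position: [0.5594, -0.0189, 0.1209]
tcp_rot: [[-0.135, -0.012, -0.991], [0.99, 0.046, -0.135], [0.047, -0.999, 0.006]]
force: [-0.1, -0.3, -0.5]
opening: 0.365
```

```bash
python3 st.py d3
```

```text
27.5 [ 0.5594 -0.0189  0.1209] yaw 97.76 [-0.012  0.046 -0.999] [-0.1 -0.3 -0.5] 0.36531805058466815
```

View pics/d3_s.png

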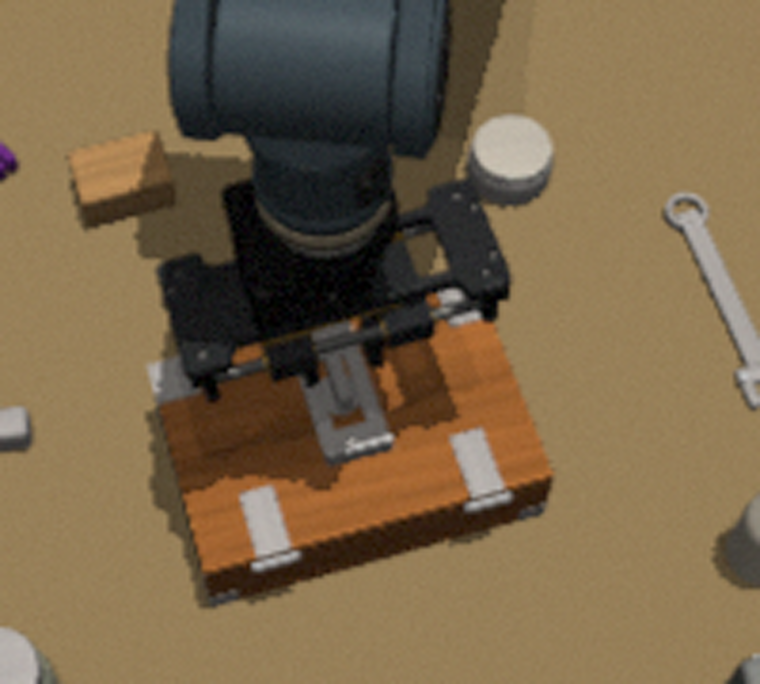

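>>> {"api": "apply_moves", "payload": {
  "steps": [
    {"x": -1,"y": 0,"z": -12,"spin": 0},
    {"x": -1,"y": 0,"z": -12,"spin": 0},
    {"x": -1,"y": 0,"z": -8,"spin": 0},
    {"x": 0,"y": 0,"z": 0,"spin": 0}
  ]
}}

```text
time_s: 28.0
position: [0.5571, -0.0194, 0.0881]
tcp_rot: [[-0.134, -0.009, -0.991], [0.99, 0.045, -0.135], [0.046, -0.999, 0.003]]
force: [0.5, 0.7, -0.1]
opening: 0.364
```

>>> {"api": "apply_moves", "payload": {
  "steps": [
    {"x": 0,"y": 0,"z": 0,"spin": 0},
    {"x": 0,"y": 0,"z": 0,"spin": 0},
    {"x": 0,"y": 0,"z": 0,"spin": 0},
    {"x": 0,"y": 0,"z": 0,"spin": 0},
    {"x": 0,"y": 0,"z": 0,"spin": 0}
  ],
  "grip": 4
}}

```text
time_s: 28.5
position: [0.5572, -0.0192, 0.088]
tcp_rot: [[-0.135, -0.009, -0.991], [0.99, 0.045, -0.135], [0.046, -0.999, 0.003]]
force: [-0.1, 0.5, -3.2]
opening: 0.115
```

```bash
python3 st.py
```

```text
28.5 [ 0.5572 -0.0192  0.088 ] yaw 97.74 [-0.009  0.045 -0.999] [-0.1  0.5 -3.2] 0.11518535107535142
```

Gripped. Turn clockwise 1.57 rad.

>>> {"api": "apply_moves", "payload": {
  "steps": [
    {"x": 0,"y": 0,"z": 0,"spin": -0.12},
    {"x": 0,"y": 0,"z": 0,"spin": -0.12},
    {"x": 0,"y": 0,"z": 0,"spin": -0.12},
    {"x": 0,"y": 0,"z": 0,"spin": -0.12},
    {"x": 0,"y": 0,"z": 0,"spin": -0.12},
    {"x": 0,"y": 0,"z": 0,"spin": -0.12}
  ]
}}

```text
time_s: 29.1
position: [0.5571, -0.0192, 0.088]
tcp_rot: [[0.572, 0.023, -0.82], [0.819, 0.038, 0.572], [0.044, -0.999, 0.002]]
force: [0.2, 0.4, -2.2]
opening: 0.118
```

```bash
python3 st.py
```

```text
29.1 [ 0.5571 -0.0192  0.088 ] yaw 55.07 [ 0.023  0.038 -0.999] [ 0.2  0.4 -2.2] 0.11761106682680621
```

>>> {"api": "apply_moves", "payload": {
  "steps": [
    {"x": 0,"y": 0,"z": 0,"spin": -0.12},
    {"x": 0,"y": 0,"z": 0,"spin": -0.12},
    {"x": 0,"y": 0,"z": 0,"spin": -0.12},
    {"x": 0,"y": 0,"z": 0,"spin": -0.12},
    {"x": 0,"y": 0,"z": 0,"spin": -0.12},
    {"x": 0,"y": 0,"z": 0,"spin": -0.12},
    {"x": 0,"y": 0,"z": 0,"spin": -0.06},
    {"x": 0,"y": 0,"z": 0,"spin": 0}
  ]
}}

```text
time_s: 29.9
position: [0.557, -0.0191, 0.088]
tcp_rot: [[0.988, 0.042, -0.15], [0.15, 0.008, 0.989], [0.043, -0.999, 0.002]]
force: [-0.1, -0.9, -2.3]
opening: 0.114
```

>>> {"api": "apply_moves", "payload": {
  "steps": [
    {"x": 0,"y": 0,"z": 0,"spin": -0.04},
    {"x": 0,"y": 0,"z": 0,"spin": 0}
  ]
}}

```text
time_s: 30.1
position: [0.557, -0.0191, 0.088]
tcp_rot: [[0.993, 0.042, -0.114], [0.114, 0.006, 0.993], [0.043, -0.999, 0.001]]
force: [0.7, 1.0, -1.8]
opening: 0.115
```

```bash
python3 st.py;python3 -c "
from h import *
print(read_state()['moment'])"
```

```text
30.1 [ 0.557  -0.0191  0.088 ] yaw 6.54 [ 0.042  0.006 -0.999] [ 0.7  1.  -1.8] 0.11452565232926573
[-0.08666823  0.00984167  0.23893589]
```

>>> {"api": "apply_moves", "payload": {
  "steps": [
    {"x": 0,"y": 0,"z": 0,"spin": -0.03},
    {"x": 0,"y": 0,"z": 0,"spin": 0}
  ]
}}

```text
time_s: 30.3
position: [0.557, -0.0192, 0.088]
tcp_rot: [[0.995, 0.042, -0.087], [0.087, 0.004, 0.996], [0.043, -0.999, 0.0]]
force: [0.8, -0.3, -2.1]
opening: 0.114
```

```bash
python3 st.py;python3 -c "
from h import *
print(read_state()['moment'])"
```

```text
30.3 [ 0.557  -0.0192  0.088 ] yaw 5.0 [ 0.042  0.004 -0.999] [ 0.8 -0.3 -2.1] 0.11437292428703692
[ 0.00345801 -0.035429    0.51513533]
```

Moment rises against the stop (0.24 → 0.52 N m): fully across. Release and retreat.

>>> {"api": "apply_moves", "payload": {
  "steps": [
    {"x": 0,"y": 0,"z": 0,"spin": 0},
    {"x": 0,"y": 0,"z": 0,"spin": 0},
    {"x": 0,"y": 0,"z": 0,"spin": 0},
    {"x": 0,"y": 0,"z": 0,"spin": 0}
  ],
  "grip": 32
}}

```text
time_s: 30.7
position: [0.5576, -0.0193, 0.0887]
tcp_rot: [[0.995, 0.044, -0.085], [0.084, 0.005, 0.996], [0.045, -0.999, 0.001]]
force: [0.6, -0.0, -0.1]
opening: 0.341
```

>>> {"api": "apply_moves", "payload": {
  "steps": [
    {"x": 0,"y": 0,"z": 10,"spin": 0},
    {"x": 0,"y": 0,"z": 25,"spin": 0},
    {"x": 0,"y": 0,"z": 35,"spin": 0},
    {"x": -10,"y": -20,"z": 40,"spin": 0},
    {"x": -30,"y": -40,"z": 10,"spin": 0},
    {"x": -30,"y": -40,"z": 0,"spin": 0},
    {"x": -30,"y": -40,"z": 0,"spin": 0},
    {"x": 0,"y": -30,"z": 0,"spin": 0},
    {"x": 0,"y": 0,"z": 0,"spin": 0}
  ]
}}

```text
time_s: 31.6
position: [0.4563, -0.1944, 0.2207]
tcp_rot: [[0.995, 0.055, -0.088], [0.088, -0.003, 0.996], [0.055, -0.998, -0.008]]
force: [1.0, 0.9, 0.1]
opening: 0.369
```

```bash
python3 st.py e1;python3 - <<'E'
from h import *
s=imaging.capture('scene');crop(s,240,170,350,290,5,'pics/e1z.png');cv2.imwrite('pics/e1full.png',s[:,:,::-1])
E
```

```text
31.6 [ 0.4563 -0.1944  0.2207] yaw 5.06 [ 0.055 -0.003 -0.998] [1.  0.9 0.1] 0.36874701755935857
```

View pics/e1z.png

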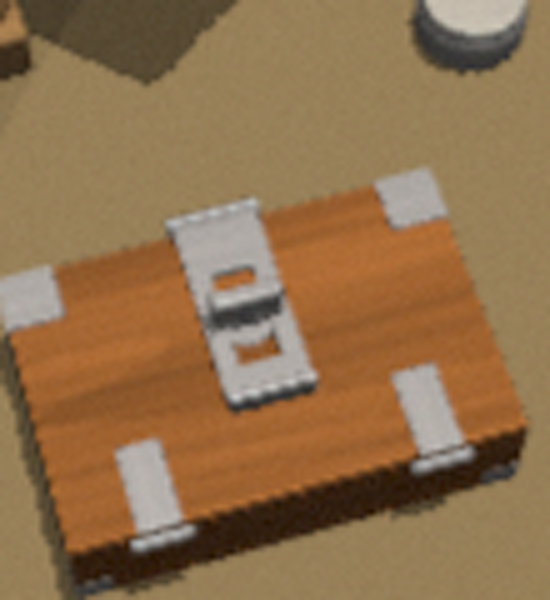

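View pics/e1full.png

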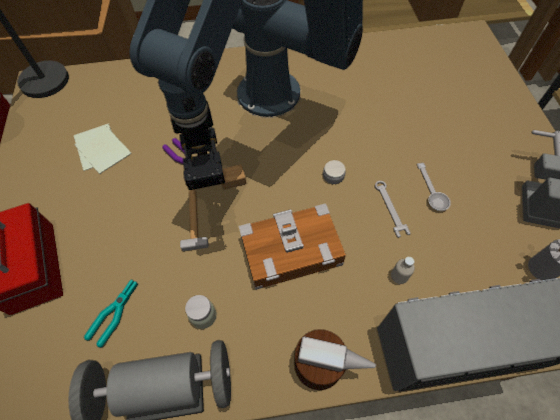

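```bash
python3 -c "
from h import *
job.hand_in()"
```

```text
the job is handed in; nothing more can be done
```

The job is done and handed in at about 32 s on the robot's clock.

- **Pliers:** I picked the black-handled pliers, not the purple or turquoise ones. I set them down flat in the empty front compartment and released them only after the floor pushed back (about 6 N). A picture taken before shutting the lid showed them lying flat.
- **Lid:** I pushed it shut and pressed it down until it resisted with 26 N at its closed height. A corner fit in both pictures, assuming the shut height, agreed to 1.6 pixels or better.
- **Staple and hasp:** The bar stood at about 0.67 rad, so I turned it in line with the slot first. I then swung the hasp over it and pressed it flat.
- **Lock:** I turned the bar clockwise until the wrist moment rose against its stop (0.24, then 0.52 N m).
- **Last picture:** It shows the lid shut, the hasp flat and the bar square across the slot. The hammer is where it started, the other loose things in view look unmoved, and the robot is touching nothing.

**One problem:** while I was lowering the hasp, the fingertips landed briefly on top of the staple bar and the wrist force reached about 47 N. That is below the 120 N wrist limit. It was the fingertips pressing, not the arm or the gripper's body, which have the 40 N limit. I backed off at once and finished by pressing on the hasp's lip, at up to 22 N.

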